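Seat a test cartridge in the reader nest and clamp it

TASK

Put the test cartridge lying on the worktop into the fixture's pocket between the blue corner guides, and press it down until you feel that it sits fully down on the hidden rest ledges (it goes down stiffly, and how far differs each time). Press gently, with less than 25 N, so that the cartridge does not crack. Only when it is home, swing the red hinged clamp over it until it is fully closed, and leave the other things on the worktop alone.

Things in the scene. Friction and masses are not known exactly. Their poses are not given: they have to be found in the camera images.
- cartridge_mid (a point): centre of the flat, white, transparent test cartridge (red dot and grey lines on top), 44 x 62 x 8.5 mm, 22 g; at the start it lies flat on the worktop. The point is 4 mm above its underside. x is along the 44 mm width, y along the 62 mm length, z up. Take it across its width, fingertips almost on the worktop. It may lie either way round in the pocket. Pressed onto the ledges with more than about 25 N it cracks.
- nest_pocket (a point): centre of the fixture's pocket, 40 mm above the worktop, z up; the fixture stays put (aluminium base 100 x 190 x 12 mm). The pocket is 47 mm along x and 65 mm along y, bounded only at its corners by blue guides with legs 11 mm long, upright to 44 mm and flared outward to 50 mm above the worktop; between the legs the four sides are open for fingers.
- lifter_guide (a point): the middle of the fixture's base, under the grey lifter plate (26 x 30 mm) on which the cartridge is laid, 12 mm above the worktop. The lifter's top starts 36 to 40 mm above the worktop; it slides down against a steady friction of about 6 N and stays where it is left, without springing back.
- nest_end (a point): top of the fixture's base under one of the two fixed steel rest ledges, 26.5 mm either side of the pocket's centre along its y. The ledges are set to a new height every time, tops 18 to 32 mm above the worktop: the cartridge must go 4 to 22 mm down with the lifter, then stops hard on them; the force then rises steeply above the lifter's 6 N.
- clamp (a joint): angle of the red clamp arm: 0 closed (level over the pocket, at a fixed stop), pi/2 upright, at most 2.2. It starts open, 1.9 to 2.15, leaning back from the pocket. A stiff hinge: it stays where it is left and takes about 3 N at the bar to swing, a little more at the end, as the rubber pad under it presses the cartridge on a soft spring (up to 2.5 N).
- clamp_hinge (a point): hinge axis of the clamp, which runs along the x of nest_pocket. It lies 72 mm from the pocket's centre along that point's +y, 54 mm above the worktop. Same axes as nest_pocket.
- clamp_bar (a point): centre of the black round bar handle at the clamp arm's free end: 14 mm thick, 60 mm long, parallel to the hinge, 96 mm from it. Closed, it is 24 mm towards -y of the pocket's centre and 54 mm above the worktop. The arm is 18 mm wide, 8 mm thick. It can be pushed over from behind with shut fingers on the bar, then down from above.
- strips_a_mid (a point): centre of a white canister with green cap, 42 x 37 x 113 mm, standing; to be left alone
- strips_b_mid (a point): centre of a white canister with purple cap, 42 x 37 x 113 mm, standing; to be left alone
- tube_rack_mid (a point): centre of a white tube rack with tubes, 50 x 226 x 114 mm, standing; to be left alone
- blue_tube_mid (a point): centre of a standing 50 ml tube with blue cap, 34 mm thick, 113 mm tall; to be left alone
Things that resemble listed ones, but are neither listed nor needed, are in the scene too. Of the things that look like the part that bears cartridge_mid, the largest one is meant.

How it is judged:
On the way, in this order (a step that is already met when the one before it is completed fails the run):
1. the cartridge is pressed fully home on both ledges in the pocket (z of each of rests_c0, rests_c1 in the frame of cartridge_mid above -0.0158 m and horizontal distance between cartridge_mid and nest_pocket below 0.004 m and angle between the x axis of cartridge_mid and the x axis of nest_pocket, either way round below 0.12 rad and angle between cartridge_mid's own z axis and vertical below 0.06 rad), for 0.3 s.
2. the clamp is swung fully closed over it (value of joint clamp below 0.06 rad), for 0.2 s.
At the end, for the whole second after the job is handed in: The cartridge lies in the pocket, within 4 mm of its centre and 0.12 rad of its axes, level to 0.06 rad, its underside on both rest ledges to within about 1.8 mm, at rest; the clamp is closed to within 0.06 rad (all of step 1 and value of joint clamp below 0.06 rad and linear speed of cartridge below 0.02 m/s); the robot touches nothing.
It fails at once if the cartridge is pressed onto a rest ledge with more than 15 N (about 25 to 30 N over both) (contact force between cartridge and rests_c0 above 15 N or contact force between cartridge and rests_c1 above 15 N).
It fails at once if the clamp is swung down past 0.9 rad while the cartridge is not home (value of joint clamp below 0.9 rad and not (z of each of rests_c0, rests_c1 in the frame of cartridge_mid above -0.0158 m and horizontal distance between cartridge_mid and nest_pocket below 0.004 m and angle between the x axis of cartridge_mid and the x axis of nest_pocket, either way round below 0.12 rad and angle between cartridge_mid's own z axis and vertical below 0.06 rad)).
It fails at once if another thing on the worktop is moved by more than 20 mm (distance of any of strips_a_mid, strips_b_mid, tube_rack_mid, blue_tube_mid from where it was at the start of the episode above 0.02 m).
It also fails if it takes over 69 s, if anything falls off the work surface, if the arm or the gripper's body presses on something with over 40 N, if the wrist force passes 120 N, or if a joint passes its speed limit or range.

ROBOT

A 6-joint arm with a two-finger parallel gripper is mounted at the origin on a cart in front of the work surface, level with it; the furniture and walls round the work are solid. World frame = base frame: x ahead of the robot, y to its left, z up, the work surface at z = 0. Lengths are in m, angles in rad, forces in N, time in s.
With the tool pointing down it reaches from about 0.35 to 0.775 m from the base axis. Payload 7.3 kg.
Tool frame: the origin (TCP) lies midway between the tips of the shut fingers; the grasp point (between the pads) lies 19 mm behind it; z points along the fingers, y is the direction in which the jaws open and shut (so a half turn about z gives the same grasp; the last joint's range is limited). The gripper opens to 92 mm and grips with 3 to 60 N. Pads are 19 mm wide; open, the fingers measure 130 mm over their backs; the gripper's body (75 mm by 190 mm) begins 47 mm behind the grasp point.
Start: joints at [1.188, 0.342, 1.524, -0, 1.275, -0.146], TCP at [0.123, 0.51, 0.195] pointing down, gripper open.
Joint ranges: [-2.53, 2.53], [-0.77, 2.02], [0.04, 2.7], [-1, 4.14], [0.28, 2.66], [-3.11, 3.11]. Speed limits (rad/s): [2.57, 2.57, 3.14, 3.14, 3.14, 3.14].

INTERFACE

Orientations are given as [roll, pitch, yaw] about the fixed x, y, z axes, in that order (R = Rz(yaw) Ry(pitch) Rx(roll)).
In Python, from cell import robot, imaging gives the robot as it stands. The module is installed in compiled form; this text tells all that it offers.
- The arm moves only by the tool send_rows, never from a script. Its argument "plan" is a list of rows, each a list of 3 entries, a list of its own where there are three numbers: the shift along the world's x, y, z in m, then the turn, a rotation vector about the world's x, y, z in rad, then the closure in counts, from 0 (fully open) to 255 (shut). A call has 1 to 20 rows; each row shifts and turns the commanded pose from where the row before left it; what a row does not reach is not made up. A row lasts 1/10 s, in which the tool goes at most 50 mm and 8.59 degrees, less where a joint would pass 70% of its speed; a pose out of reach is approached as far as the arm can. A call is refused whole if a number of a shift passes 0.05 or a number of a turn 0.15, either way. A call with a gripper value outside its range is refused whole. The fingers move at their own pace and stop on an object; "newtons" is the grip in N (left out, the last holds). Time passes only in rows, so rows that do not move let the fingers close. It gives the time, the measured TCP pose, the force and the opening at its end, in the units of the state.
- robot.observe(): the state, without advancing time (a new reading comes with each control period).
- imaging.read_camera(name): name is "scene" or "top"; returns a dict with "pixels" (384x512x3 uint8, red, green, blue), "fx", "fy", "cx", "cy" (pixels), "world_from_camera" (4x4, takes a point from camera to world coordinates). Camera axes: x right, y down, z forward; pixel columns grow to the right and rows downward; lengths in m; the calibration is good to about 2 mm. A picture is of the moment at which its call begins. There is no depth.
- robot.hand_in(): hands the job in, once; it reports no verdict.
The state is a dict: "time": time; "qpos": joint angles; "qvel": joint speeds; "joint_efforts": joint torques, N m; "tool_pos": TCP position; "tool_rot": TCP orientation; "contact_force": force on the tool from outside, world axes, zero at the start; "torque": the same for the moment, N m; "opening": finger opening in m.
Only numpy, scipy, OpenCV 4.12 (cv2) and the standard library are available. Lean on these libraries where they do the work, as an engineer would, in place of code of your own. Each camera call takes 0.05 s, during which the arm holds its last target.

## Working session

There is one attempt and no reset: what is moved stays moved. The work goes in short steps, Python scripts to look and compute and a tool call to move; the robot and the scene stay as the last step left them, time stands still between calls to the robot, and variables do not carry over. Pictures are saved under pics/ and viewed, and the job is handed in when it is done.

Besides the shell and the picture viewer there is one more tool, called after "Call:" as name([rows], argument=value, ...), one row to a line, values as JSON. send_rows: Moves the arm, as the interface text tells. Its arguments: {"type":"object","properties":{"plan":{"type":"array"},"newtons":{"type":"number"}},"required":["plan"]}

```bash
mkdir -p pics; python3 - <<'E'
from cell import robot, imaging
import cv2, numpy as np
print(robot.observe())
for n in("scene","top"):
    d=imaging.read_camera(n)
    print(n,d["fx"],d["fy"],d["cx"],d["cy"],np.round(d["world_from_camera"],4).tolist())
    np.savez(f"pics/{n}0.npz",**d)
    cv2.imwrite(f"pics/{n}0.png",cv2.resize(d["pixels"][:,:,::-1],(800,600),interpolation=cv2.INTER_CUBIC))
E
```

```text
{'time': 0.0, 'qpos': array([ 1.18801991e+00,  3.42729391e-01,  1.52499168e+00, -2.20317743e-05,
        1.27540747e+00, -1.46008702e-01]), 'qvel': array([-0.00013024,  0.00111758, -0.00051198, -0.00192745,  0.0006061 ,
        0.00106817]), 'joint_efforts': array([-2.60759180e-04, -4.31247175e+01, -2.44218546e+01,  7.16391834e-02,
        5.61482913e-02, -1.25706447e-04]), 'tool_pos': array([0.12296579, 0.50993535, 0.19405039]), 'tool_rot': array([-3.14007004e+00, -2.02613785e-04,  2.90483121e+00]), 'contact_force': array([0.36668381, 0.20237868, 0.20593643]), 'torque': array([-0.01737549,  0.04436374,  0.01764518]), 'opening': 0.09165223050221967}
scene 484.8315028819163 484.8315028819163 249.44105138231097 188.82496480160768 [[0.5297, -0.4482, 0.7201, -0.4479], [-0.8478, -0.2541, 0.4655, -0.6942], [-0.0256, -0.8571, -0.5146, 0.7987], [0.0, 0.0, 0.0, 1.0]]
top 398.97731631995134 398.97731631995134 258.88688035354664 194.3296575590074 [[-0.0007, -0.9869, 0.161, 0.3289], [-1.0, 0.0007, -0.0001, -0.02], [0.0, -0.161, -0.9869, 1.4314], [0.0, 0.0, 0.0, 1.0]]
```

View pics/scene0.png

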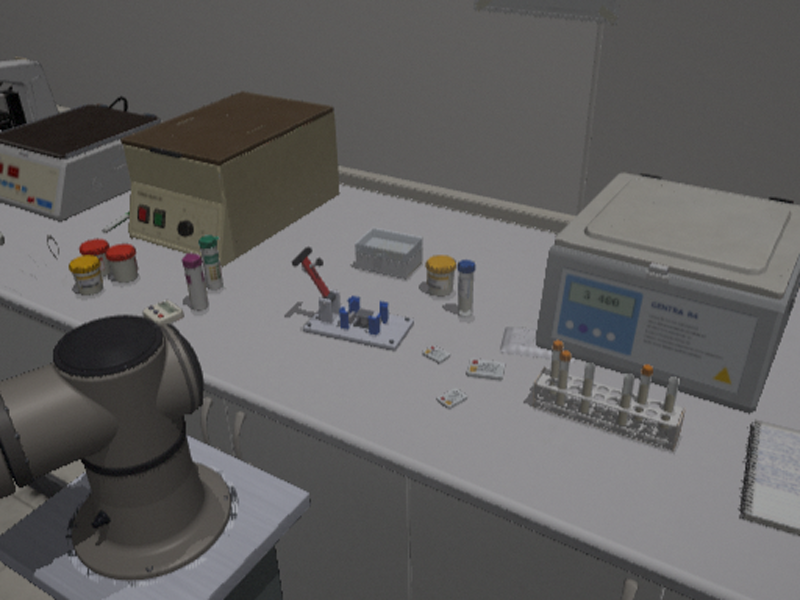

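View pics/top0.png

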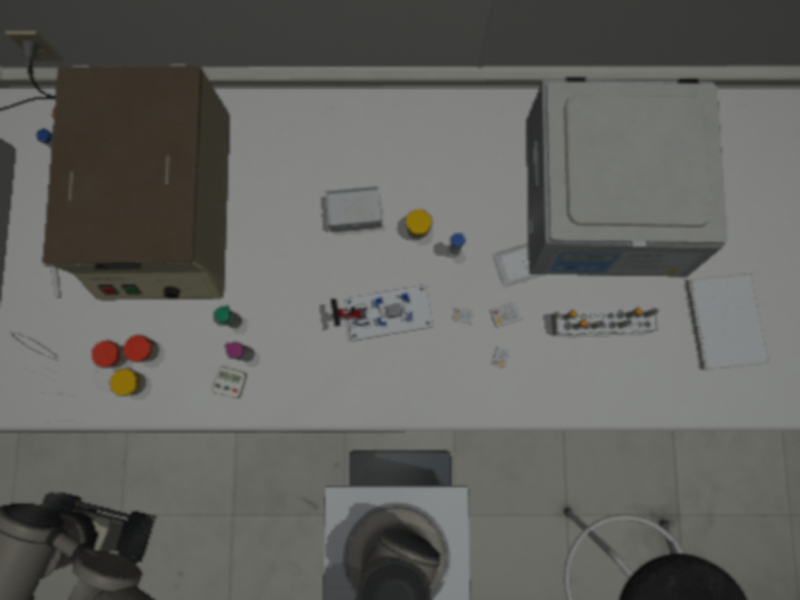

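The top view shows three cartridge-like things (800-px frame): (461,316), (506,314) and (500,357). The one at (506,314) looks largest, so I'll check it in crops.

```bash
python3 - <<'E'
import cv2, numpy as np
t=np.load("pics/top0.npz")["pixels"][:,:,::-1]; s=np.load("pics/scene0.npz")["pixels"][:,:,::-1]
a=t[170:250,200:350]; cv2.imwrite("pics/c_top.png",cv2.convertScaleAbs(cv2.resize(a,None,fx=5.3,fy=5.3,interpolation=cv2.INTER_CUBIC),alpha=1.5))
a=s[150:270,180:330]; cv2.imwrite("pics/c_scene.png",cv2.convertScaleAbs(cv2.resize(a,None,fx=5,fy=5,interpolation=cv2.INTER_CUBIC),alpha=1.5))
E
```

```text
(no output)
```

View pics/c_top.png

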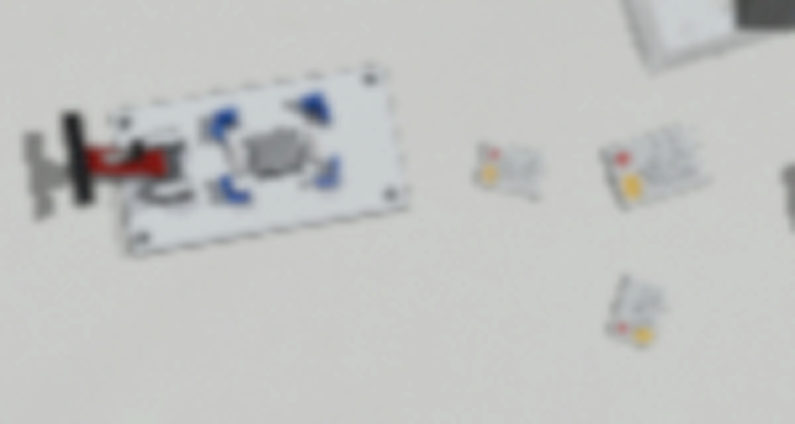

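View pics/c_scene.png

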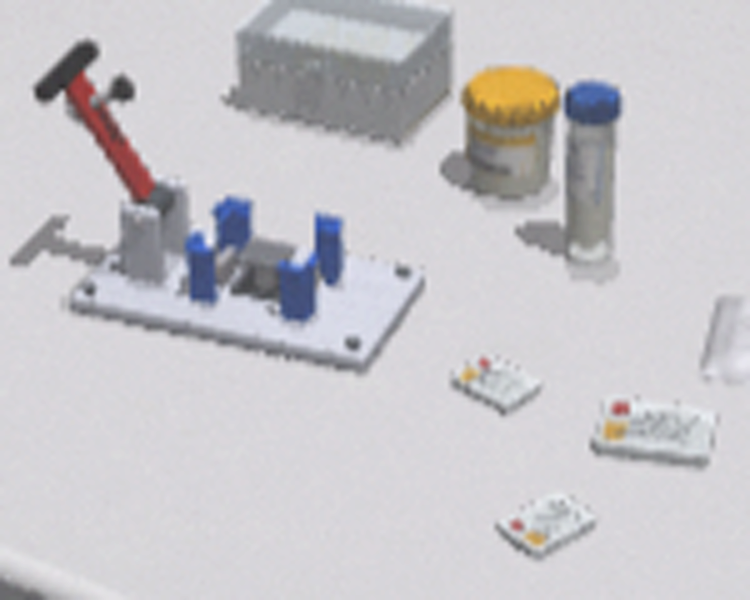

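The cartridge at crop (655,165) in the top view and (655,430) in the scene view is clearly the largest, so that is the target. Next I'll take sharper crops for measuring.

```bash
python3 - <<'E'
import cv2, numpy as np
from cell import imaging
def avg(n,k=4):
    f=[imaging.read_camera(n) for _ in range(k)]
    return np.mean([x["pixels"].astype(float) for x in f],0)
for n in("top","scene"):
    p=avg(n); np.save(f"pics/{n}avg.npy",p)
def crop(n,x0,x1,y0,y1,f,out):
    p=np.load(f"pics/{n}avg.npy")[y0:y1,x0:x1,::-1]
    lo,hi=np.percentile(p,2),p.max(); 
    p=np.clip((p-lo)/(hi-lo)*255,0,255).astype(np.uint8)
    p=cv2.resize(p,None,fx=f,fy=f,interpolation=cv2.INTER_NEAREST)
    for i in range(0,x1-x0,5): cv2.putText(p,str(x0+i),(int(i*f),8),0,.3,(0,0,255),1)
    for i in range(0,y1-y0,5): cv2.putText(p,str(y0+i),(0,int(i*f)+10),0,.3,(0,0,255),1)
    cv2.imwrite(out,p)
crop("top",308,340,188,214,20,"pics/k_top.png")
crop("scene",292,330,224,250,20,"pics/k_sc.png")
E
```

```text
(no output)
```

View pics/k_top.png

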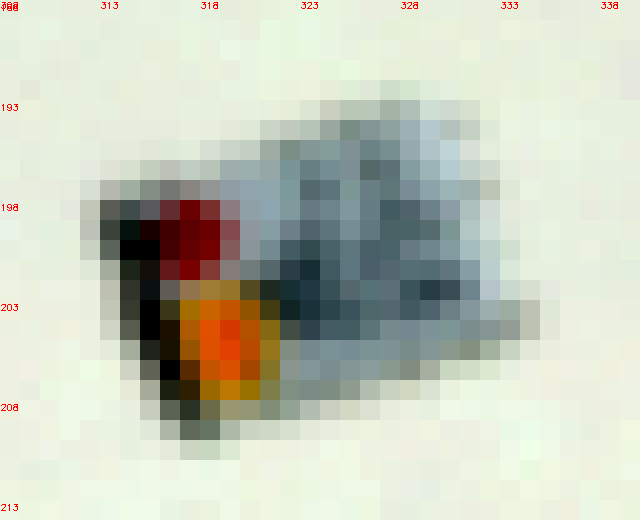

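View pics/k_sc.png

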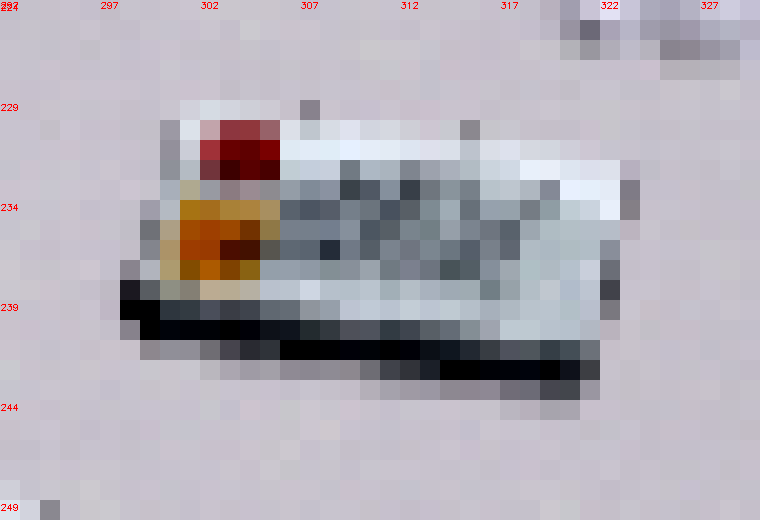

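```bash
cat > h.py <<'E'
import numpy as np, cv2
C={n:dict(np.load(f"pics/{n}0.npz")) for n in("top","scene")}
def ray(n,u,v,z):
    c=C[n];d=np.array([(u-c["cx"])/c["fx"],(v-c["cy"])/c["fy"],1.]);M=c["world_from_camera"]
    d=M[:3,:3]@d;o=M[:3,3];return o+d*(z-o[2])/d[2]
def proj(n,p):
    c=C[n];M=c["world_from_camera"];q=M[:3,:3].T@(np.asarray(p,float)-M[:3,3])
    return np.array([c["fx"]*q[0]/q[2]+c["cx"],c["fy"]*q[1]/q[2]+c["cy"]])
def tri(n1,p1,n2,p2):
    A=[];b=[]
    for n,p in((n1,p1),(n2,p2)):
        o=C[n]["world_from_camera"][:3,3];d=ray(n,*p,0)-o;d/=np.linalg.norm(d);P=np.eye(3)-np.outer(d,d);A.append(P);b.append(P@o)
    return np.linalg.lstsq(np.vstack(A),np.hstack(b),rcond=None)[0]
E
python3 - <<'E'
from h import *
q=[(300.5,229.5),(322.7,232.5),(321.5,241.0),(298.8,238.8)]
P=[ray("scene",u-.5,v-.5,.0085) for u,v in q]
print(np.round(P,4)); print("c",np.mean(P,0)); 
for i in range(4): e=P[(i+1)%4]-P[i]; print(np.linalg.norm(e),np.degrees(np.arctan2(e[1],e[0])))
# mask hull
for n,(x0,x1,y0,y1),z in(("top",(308,340,188,214),.006),("scene",(292,330,225,249),.006)):
    p=np.load(f"pics/{n}avg.npy")[y0:y1,x0:x1]
    bg=np.median(p.reshape(-1,3),0); m=(np.abs(p-bg).max(2)>14).astype(np.uint8)
    if n=="scene": m[:5]=0
    k,l,st,ce=cv2.connectedComponentsWithStats(m); i=1+np.argmax(st[1:,4]); ys,xs=np.nonzero(l==i)
    W=np.array([ray(n,x+x0,y+y0,z)[:2] for x,y in zip(xs,ys)],np.float32)
    r=cv2.minAreaRect(W*1000); print(n,st[i],r)
E
```

```text
[[ 0.5438 -0.216   0.0085]
 [ 0.5615 -0.2748  0.0085]
 [ 0.5249 -0.2882  0.0085]
 [ 0.5033 -0.2314  0.0085]]
c [ 0.53337824 -0.25260088  0.0085    ]
0.061492942604534945 -73.22942808079121
0.0390082874325295 -159.99350351529856
0.06076233959193817 110.79208381591721
0.04331720557870123 20.850765851895083
top [  5   7  19  15 139] ((537.9323120117188, -245.80712890625), (43.51668167114258, 58.80744552612305), 25.281261444091797)
scene [  6   5  24  14 175] ((529.4742431640625, -254.2620849609375), (53.267208099365234, 63.58964920043945), 16.61429214477539)
```

```bash
python3 - <<'E'
from h import *
q=[(312.8,197.3),(329.5,192.6),(334.5,204.3),(317.3,210)]
P=[ray("top",u-.5,v-.5,.0075) for u,v in q]
print(np.round(P,4)); print("c",np.mean(P,0)); 
for i in range(4): e=P[(i+1)%4]-P[i]; print(np.linalg.norm(e),np.degrees(np.arctan2(e[1],e[0])))
R={}
for n,(x0,x1,y0,y1) in(("top",(308,340,188,214)),("scene",(292,330,225,249))):
    p=np.load(f"pics/{n}avg.npy")[y0:y1,x0:x1]; r,g,b=p[...,0],p[...,1],p[...,2]
    for nm,w in(("red",np.clip(r-g-15,0,None)*(g-b<18)),("yel",np.clip(g-b-15,0,None))):
        ys,xs=np.mgrid[y0:y1,x0:x1]; c=((xs*w).sum()/w.sum(),(ys*w).sum()/w.sum()); R[n,nm]=c
        print(n,nm,np.round(c,2),np.round(ray(n,*c,.0085),4))
for nm in("red","yel"): t=tri("top",R["top",nm],"scene",R["scene",nm]);print(nm,t,proj("top",t)-R["top",nm])
E
```

```text
[[ 0.552  -0.2132  0.0075]
 [ 0.5692 -0.274   0.0075]
 [ 0.5264 -0.2908  0.0075]
 [ 0.5058 -0.2283  0.0075]]
c [ 0.53834404 -0.25159087  0.0075    ]
0.06320385667180824 -74.23273533499967
0.04592336163645325 -158.5820159483931
0.065772329784073 108.27963333809299
0.04862516868033725 18.1440658915439
top red [317.   199.48] [ 0.542  -0.2298  0.0085]
top yel [318.77 204.71] [ 0.523  -0.2357  0.0085]
scene red [303.66 231.22] [ 0.5395 -0.2294  0.0085]
scene yel [302.2  235.65] [ 0.5193 -0.2351  0.0085]
red [ 0.54171816 -0.22925882  0.0072526 ] [-0.19915327  0.13657479]
yel [ 0.52251907 -0.23489452  0.00666248] [-0.29425105  0.20248344]
```

```bash
python3 - <<'E'
import cv2, numpy as np
def crop(n,x0,x1,y0,y1,f,out):
    p=np.load(f"pics/{n}avg.npy")[y0:y1,x0:x1,::-1]
    lo,hi=np.percentile(p,1),p.max(); 
    p=np.clip((p-lo)/(hi-lo)*255,0,255).astype(np.uint8)
    p=cv2.resize(p,None,fx=f,fy=f,interpolation=cv2.INTER_NEAREST)
    for i in range(0,x1-x0,5): cv2.putText(p,str(x0+i),(int(i*f),8),0,.35,(0,0,255),1)
    for i in range(0,y1-y0,5): cv2.putText(p,str(y0+i),(0,int(i*f)+10),0,.35,(0,0,255),1)
    cv2.imwrite(out,p)
crop("top",200,280,178,222,10,"pics/f_top.png")
crop("scene",180,270,155,228,8,"pics/f_sc.png")
E
```

```text
(no output)
```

View pics/f_top.png

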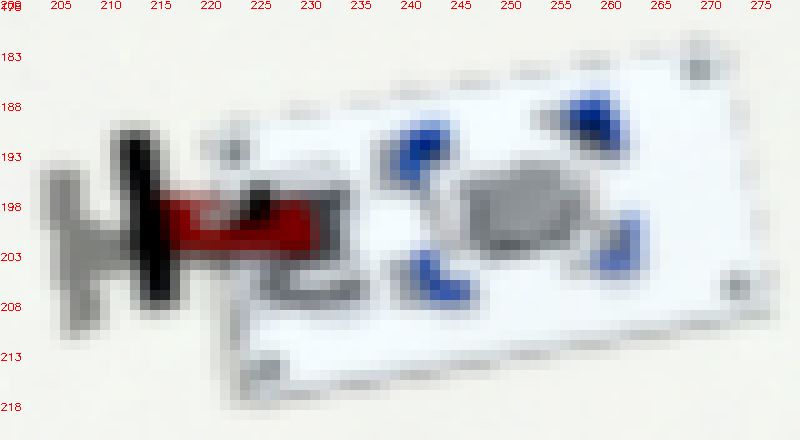

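View pics/f_sc.png

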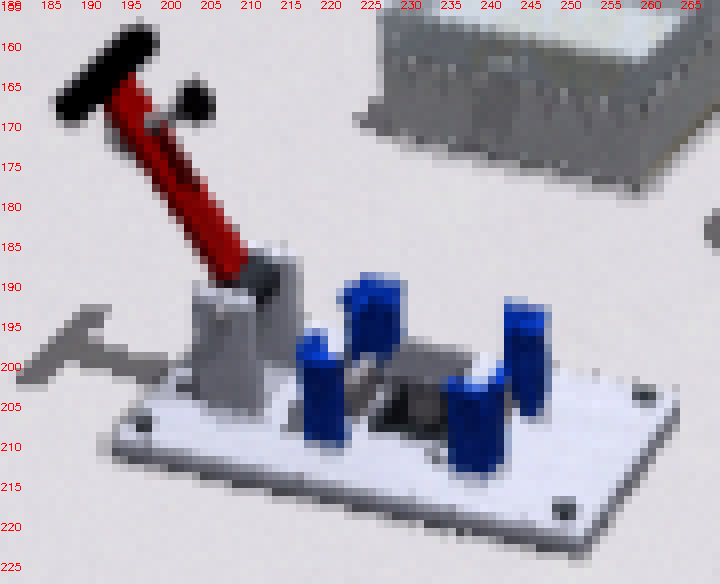

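```bash
python3 - <<'E'
from h import *
B={"top":[(223.3,192.7),(226.3,214),(272.7,206),(269.2,183.8)],"scene":[(202.5,202),(197.5,207),(249.5,217.5),(260.3,203.2)]}
K={"top":[(220.5,190.5),(223.3,217.3),(277,208.8),(272.3,181.8)]}
for n in B:
    # refine dark blob centroid
    p=np.load(f"pics/{n}avg.npy").mean(2);P=[]
    for u,v in B[n]:
        iu,iv=int(u),int(v); w=p[iv-3:iv+4,iu-3:iu+4]; w=np.clip(np.percentile(w,70)-w-8,0,None); ys,xs=np.mgrid[iv-3:iv+4,iu-3:iu+4]
        c=((xs*w).sum()/w.sum(),(ys*w).sum()/w.sum()); 
        P.append((ray(n,u-.5,v-.5,.013),ray(n,*c,.013),np.round(c,1)))
    for k in(0,1):
        Q=np.array([x[k] for x in P])[:,:2]; print(n,np.round(Q,4).tolist(),"c",Q.mean(0),[round(float(np.linalg.norm(Q[i]-Q[i-1])),4) for i in range(4)])
        d=(Q[0]+Q[1]-Q[2]-Q[3]);print("yaw of y axis -90",np.degrees(np.arctan2(d[1],d[0]))-90)
    print([x[2].tolist() for x in P])
Q=np.array([ray("top",u-.5,v-.5,.012)[:2] for u,v in K["top"]]);print("outline",Q.mean(0),[round(float(np.linalg.norm(Q[i]-Q[i-1])),4) for i in range(4)]);d=(Q[0]+Q[1]-Q[2]-Q[3]);print(np.degrees(np.arctan2(d[1],d[0]))-90)
E
```

```text
top [[0.5682, 0.1098], [0.4909, 0.098], [0.5197, -0.068], [0.6007, -0.0558]] c [0.54486258 0.02102682] [0.1688, 0.0781, 0.1685, 0.0819]
yaw of y axis -90 10.465240724841223
top [[0.5662, 0.1098], [0.487, 0.0997], [0.5147, -0.0723], [0.5973, -0.0584]] c [0.5413017  0.01971817] [0.1711, 0.0798, 0.1742, 0.0838]
yaw of y axis -90 9.818959431959087
[[222.8, 192.7], [225.3, 214.6], [273.4, 206.9], [269.4, 184.2]]
scene [[0.5174, 0.1023], [0.4875, 0.0986], [0.5178, -0.0656], [0.5984, -0.0534]] c [0.53026823 0.02044747] [0.1756, 0.0301, 0.167, 0.0816]
yaw of y axis -90 19.18889374950595
scene [[0.5187, 0.1001], [0.4815, 0.0949], [0.5132, -0.0717], [0.5932, -0.0577]] c [0.52664806 0.01640651] [0.1744, 0.0376, 0.1696, 0.0812]
yaw of y axis -90 18.115265427717574
[[202.9, 201.5], [196.7, 207.8], [249.9, 218.4], [260.1, 203.9]]
outline [0.5433792  0.01959808] [0.1899, 0.0978, 0.1944, 0.0999]
9.330284135600422
```

```bash
python3 - <<'E'
from h import *
c=np.array([.5437,.0215]);a=np.radians(10);X=np.array([np.cos(a),np.sin(a)]);Y=np.array([-X[1],X[0]])
def w(x,y,z): return [*(c+x*X+y*Y),z]
for n,(x0,x1,y0,y1),f in(("top",(200,280,178,222),10),("scene",(180,270,155,228),8)):
    p=np.load(f"pics/{n}avg.npy")[y0:y1,x0:x1,::-1];p=np.clip(p*1.4,0,255).astype(np.uint8)
    p=cv2.resize(p,None,fx=f,fy=f,interpolation=cv2.INTER_NEAREST)
    def L(A,B,col): 
        A,B=[tuple(int(round((v+.5-o)*f)) for v,o in zip(proj(n,q),(x0,y0))) for q in(A,B)]; cv2.line(p,A,B,col,1)
    R=[(-50,-95),(50,-95),(50,95),(-50,95)]
    for i in range(4): L(w(R[i-1][0]/1e3,R[i-1][1]/1e3,.012),w(R[i][0]/1e3,R[i][1]/1e3,.012),(0,200,0))
    for sx in(-1,1):
        for sy in(-1,1):
            k=w(sx*.0235,sy*.0325,.044); L(k,w(sx*.0125,sy*.0325,.044),(0,0,255)); L(k,w(sx*.0235,sy*.0215,.044),(0,0,255)); L(k,w(sx*.0235,sy*.0325,.012),(0,255,255))
    cv2.imwrite(f"pics/o_{n}.png",p)
E
```

```text
(no output)
```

View pics/o_top.png

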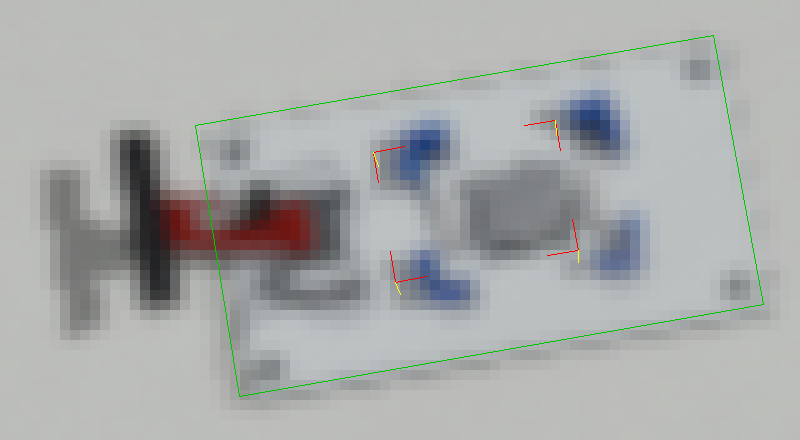

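View pics/o_scene.png

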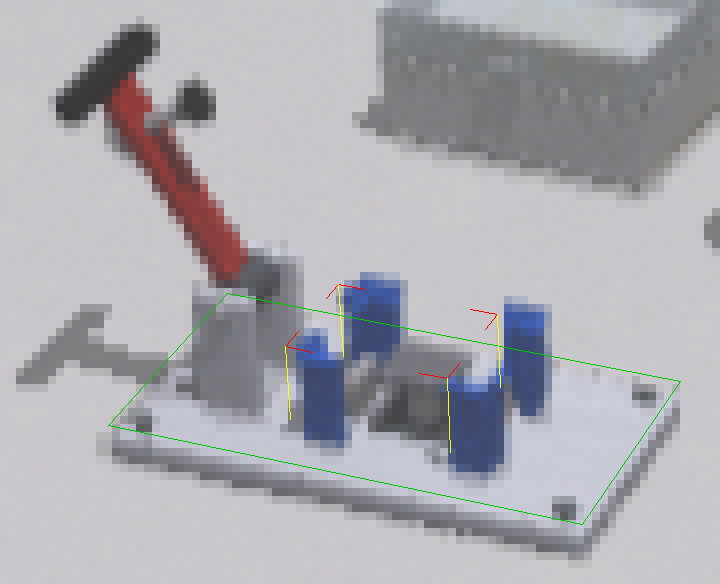

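The pocket is clearly not at the centre of the base: the guides lie further toward the fixture's −y. So I'll locate it from the blue guides and the lifter plate themselves.

```bash
python3 - <<'E'
from h import *
for n,(x0,x1,y0,y1),z in(("top",(234,268,182,212),.044),("scene",(210,256,185,220),.033)):
    p=np.load(f"pics/{n}avg.npy")[y0:y1,x0:x1]; w=p[...,2]-p[...,0]
    m=(w>25).astype(np.uint8); k,l,st,ce=cv2.connectedComponentsWithStats(m)
    cs=[]
    for i in range(1,k):
        if st[i,4]<8: continue
        ww=w*(l==i); ys,xs=np.mgrid[y0:y1,x0:x1]
        c=((xs*ww).sum()/ww.sum(),(ys*ww).sum()/ww.sum()); cs.append(ray(n,*c,z)[:2])
        print(n,st[i]+np.array([x0,y0,0,0,0]),np.round(c,2),np.round(ray(n,*c,z),4))
    print(n,"mean",np.mean(cs,0))
    # lifter: neutral darker grey
    W=p.mean(2); print
for n,q,z in(("top",[(246.5,196.5),(256,194),(257.5,201),(248.5,203.3)],.038),):
    P=[ray(n,u-.5,v-.5,z) for u,v in q];print("lifter",np.round(P,4),np.mean(P,0))
E
```

```text
top [257 187   5   6  19] [259.18 189.18] [ 0.5736 -0.0213  0.044 ]
top [240 190   5   6  22] [241.68 192.31] [0.5625 0.0404 0.044 ]
top [260 200   4   5  10] [261.77 202.77] [ 0.5252 -0.0304  0.044 ]
top [241 203   6   5  15] [243.39 205.59] [0.5152 0.0341 0.044 ]
top mean [0.54413784 0.00572905]
scene [222 189   8  11  68] [226.02 193.44] [0.5657 0.0459 0.033 ]
scene [235 193  14  21 153] [241.92 202.81] [ 0.5453 -0.0245  0.033 ]
scene [217 196   7  15  71] [219.59 202.42] [0.5145 0.0338 0.033 ]
scene mean [0.54182875 0.01837734]
lifter [[ 0.5502  0.0253  0.038 ]
 [ 0.5592 -0.0083  0.038 ]
 [ 0.5341 -0.0136  0.038 ]
 [ 0.526   0.0182  0.038 ]] [0.54238404 0.0054049  0.038     ]
```

```bash
cat > ov.py <<'E'
from h import *
def ov(src,cx,cy,deg,tag,boxes):
    c=np.array([cx,cy]);a=np.radians(deg);X=np.array([np.cos(a),np.sin(a)]);Y=np.array([-X[1],X[0]])
    def w(x,y,z): return [*(c+x*X+y*Y),z]
    for n,(x0,x1,y0,y1),f in boxes:
        p=src[n][y0:y1,x0:x1,::-1];p=np.clip(p*1.5,0,255).astype(np.uint8)
        p=cv2.resize(p,None,fx=f,fy=f,interpolation=cv2.INTER_CUBIC)
        def L(A,B,col):
            A,B=[tuple(int(round((v+.5-o)*f)) for v,o in zip(proj(n,q),(x0,y0))) for q in(A,B)]; cv2.line(p,A,B,col,1)
        for sx in(-1,1):
            for sy in(-1,1):
                k=w(sx*.0235,sy*.0325,.044); L(k,w(sx*.0125,sy*.0325,.044),(0,0,255)); L(k,w(sx*.0235,sy*.0215,.044),(0,0,255)); L(k,w(sx*.0235,sy*.0325,.012),(0,255,255))
        R=[(-13,-15),(13,-15),(13,15),(-13,15)]
        for i in range(4): L(w(R[i-1][0]/1e3,R[i-1][1]/1e3,.038),w(R[i][0]/1e3,R[i][1]/1e3,.038),(0,200,0))
        cv2.imwrite(f"pics/{tag}_{n}.png",p)
E
python3 - <<'E'
from ov import *
ov({n:np.load(f"pics/{n}avg.npy") for n in("top","scene")},.545,.006,10,"o2",(("top",(230,274,180,214),17),("scene",(205,260,182,222),14)))
E
```

```text
(no output)
```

View pics/o2_top.png

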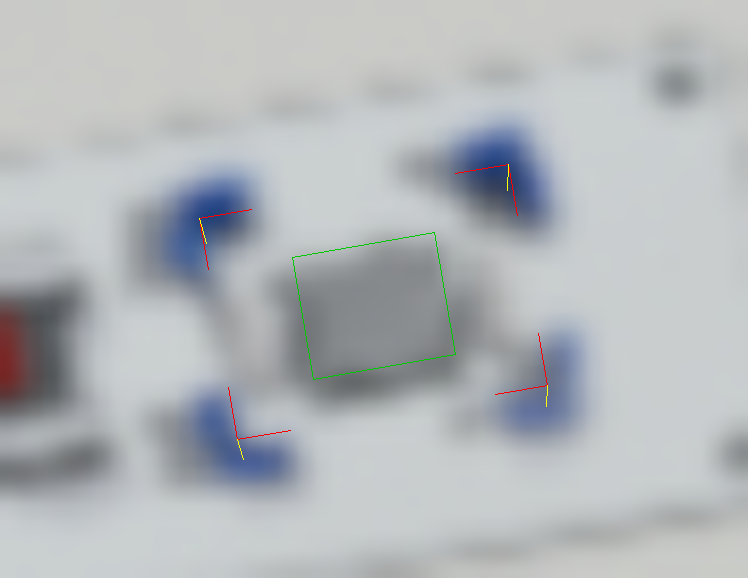

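View pics/o2_scene.png

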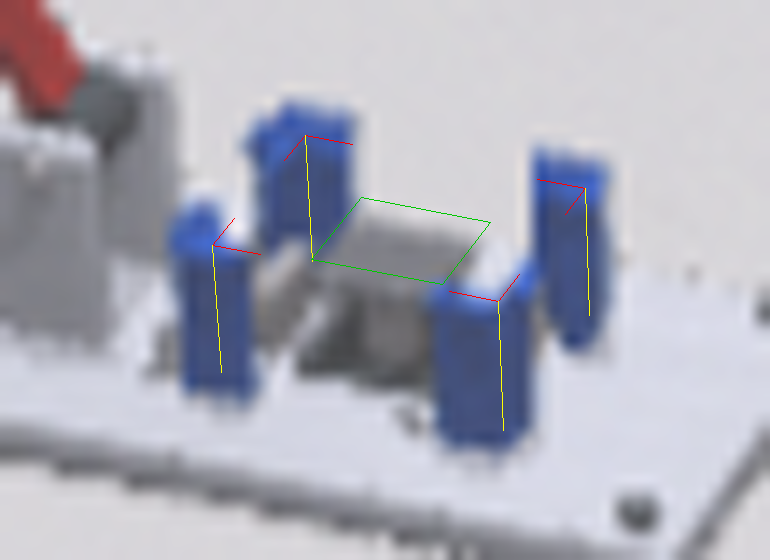

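Refined pocket: centre about (0.5445, 0.006), yaw about 10°. Cartridge: centre about (0.5355, −0.252), width axis about 17°. I'll move above the cartridge.

Call:
send_rows([
  [[0.031, -0.0345, 0], [0, 0, -0.06], 70],
  [[0.031, -0.0345, 0], [0, 0, -0.06], 70],
  [[0.031, -0.0345, 0], [0, 0, -0.06], 70],
  [[0.031, -0.0345, 0], [0, 0, -0.06], 70],
  [[0.031, -0.0345, 0], [0, 0, -0.06], 70],
  [[0.031, -0.0345, 0], [0, 0, -0.06], 70],
  [[0.031, -0.0345, 0], [0, 0, -0.06], 70],
  [[0.031, -0.0345, 0], [0, 0, -0.06], 70],
  [[0.031, -0.0345, 0], [0, 0, -0.06], 70],
  [[0.0135, -0.045, -0.009], [0, 0, -0.05], 70],
  [[0.0135, -0.045, -0.009], [0, 0, -0.05], 70],
  [[0.0135, -0.045, -0.009], [0, 0, -0.05], 70],
  [[0.0135, -0.045, -0.009], [0, 0, -0.05], 70],
  [[0.0135, -0.045, -0.009], [0, 0, -0.05], 70],
  [[0.0135, -0.045, -0.009], [0, 0, -0.05], 70],
  [[0.0135, -0.045, -0.009], [0, 0, -0.05], 70],
  [[0.0135, -0.045, -0.009], [0, 0, -0.05], 70],
  [[0.0135, -0.045, -0.009], [0, 0, -0.05], 70],
  [[0.0135, -0.045, -0.009], [0, 0, -0.05], 70],
  [[0, 0, 0], [0, 0, 0], 70],
], newtons=20)

```text
time: 2.5
tool_pos: [0.5374, -0.2554, 0.1028]
tool_rot: [-3.141, 0.001, 1.859]
contact_force: [0.2, -0.2, -0.7]
opening: 0.0667
```

Call:
send_rows([
  [[-0.002, 0.0034, -0.03], [0, 0, 0], 70],
  [[0, 0, -0.03], [0, 0, 0], 70],
  [[0, 0, -0.012], [0, 0, 0], 70],
  [[0, 0, 0], [0, 0, 0], 70],
])

```text
time: 2.9
tool_pos: [0.5341, -0.2457, 0.0313]
tool_rot: [-3.139, -0.003, 1.865]
contact_force: [-0.1, 0.4, 1.4]
opening: 0.0667
```

```bash
python3 - <<'E'
from cell import robot, imaging
from h import *
print(robot.observe()["tool_pos"])
for n,(x0,x1,y0,y1),f in(("top",(295,355,175,220),13),("scene",(275,345,205,255),11)):
    p=imaging.read_camera(n)["pixels"][y0:y1,x0:x1,::-1]
    cv2.imwrite(f"pics/g1_{n}.png",cv2.convertScaleAbs(cv2.resize(p,None,fx=f,fy=f,interpolation=cv2.INTER_CUBIC),alpha=1.5))
E
```

```text
[ 0.53414028 -0.24569593  0.03128333]
```

View pics/g1_scene.png

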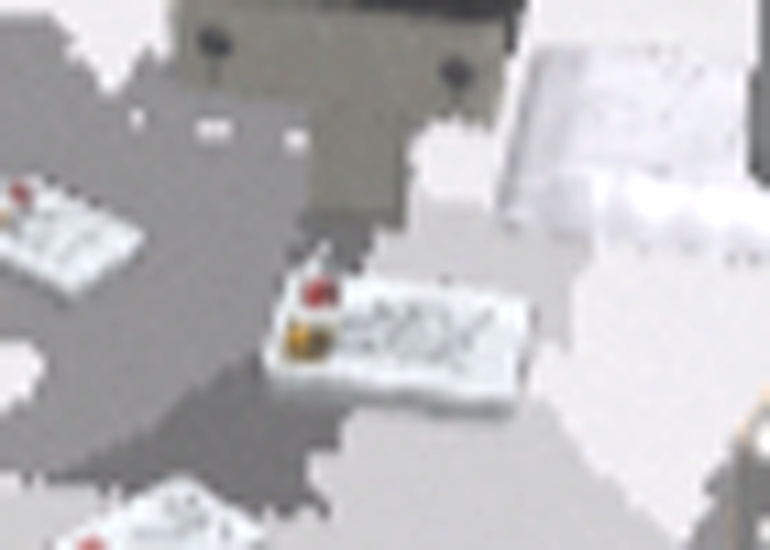

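View pics/g1_top.png

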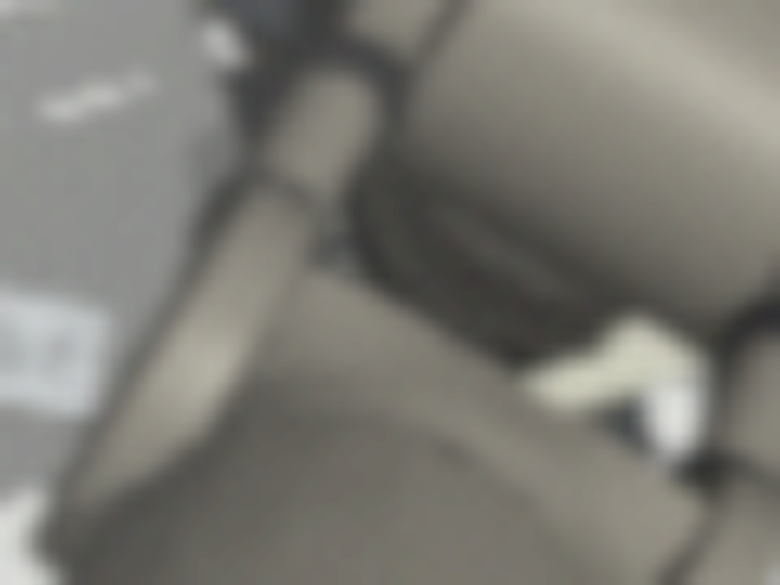

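```bash
python3 - <<'E'
from cell import robot, imaging
from h import *
o=robot.observe();print(o["tool_pos"],o["tool_rot"])
p=imaging.read_camera("scene")["pixels"][120:300,180:420,::-1]
cv2.imwrite(f"pics/g2.png",cv2.convertScaleAbs(cv2.resize(p,None,fx=3.3,fy=3.3,interpolation=cv2.INTER_CUBIC),alpha=1.4))
print(proj("scene",o["tool_pos"]))
E
```

```text
[ 0.53585534 -0.24683223  0.03378605] [3.14057653e+00 1.06739159e-03 1.86528021e+00]
[309.16324052 226.21329005]
```

View pics/g2.png

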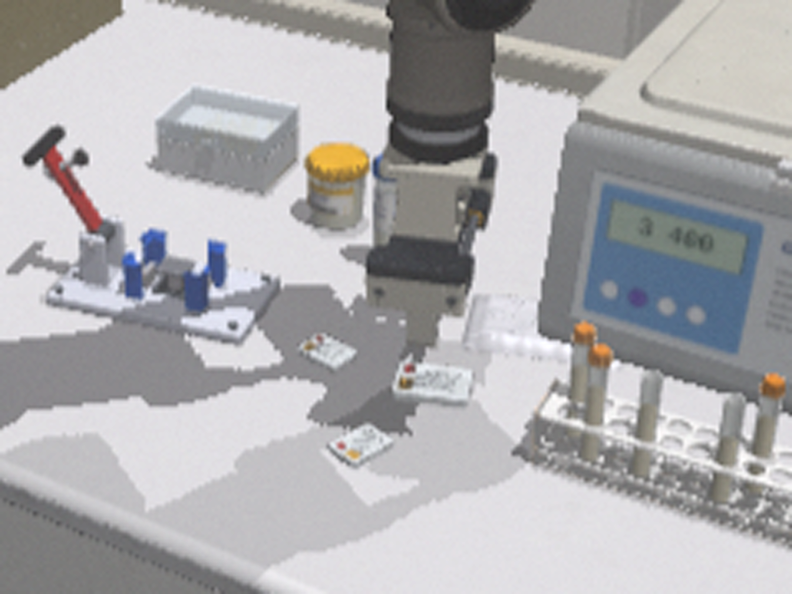

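Call:
send_rows([
  [[0, -0.005, -0.01], [0, 0, 0], 70],
  [[0, 0, -0.008], [0, 0, 0], 70],
  [[0, 0, -0.004], [0, 0, 0], 70],
  [[0, 0, 0], [0, 0, 0], 70],
  [[0, 0, 0], [0, 0, 0], 70],
])

```text
time: 3.55
tool_pos: [0.5352, -0.2517, 0.0107]
tool_rot: [-3.142, -0.0, 1.865]
contact_force: [-0.5, -0.1, 1.2]
opening: 0.0666
```

Call:
send_rows([
  [[0, 0, -0.004], [0, 0, 0], 70],
  [[0, 0, -0.0035], [0, 0, 0], 70],
  [[0, 0, 0], [0, 0, 0], 150],
  [[0, 0, 0], [0, 0, 0], 180],
  [[0, 0, 0], [0, 0, 0], 180],
  [[0, 0, 0], [0, 0, 0], 180],
  [[0, 0, 0], [0, 0, 0], 180],
], newtons=25)

```text
time: 4.25
tool_pos: [0.5352, -0.2518, 0.0034]
tool_rot: [3.141, 0.0, 1.865]
contact_force: [-0.0, 0.0, -1.1]
opening: 0.0312
```

```bash
python3 - <<'E'
from cell import robot, imaging
from h import *
o=robot.observe();print(o["tool_pos"],o["opening"])
p=imaging.read_camera("scene")["pixels"][180:270,250:370,::-1]
cv2.imwrite(f"pics/g3.png",cv2.convertScaleAbs(cv2.resize(p,None,fx=6.6,fy=6.6,interpolation=cv2.INTER_CUBIC),alpha=1.4))
E
```

```text
[ 0.53520694 -0.25178765  0.00336229] 0.031213315437966783
```

View pics/g3.png

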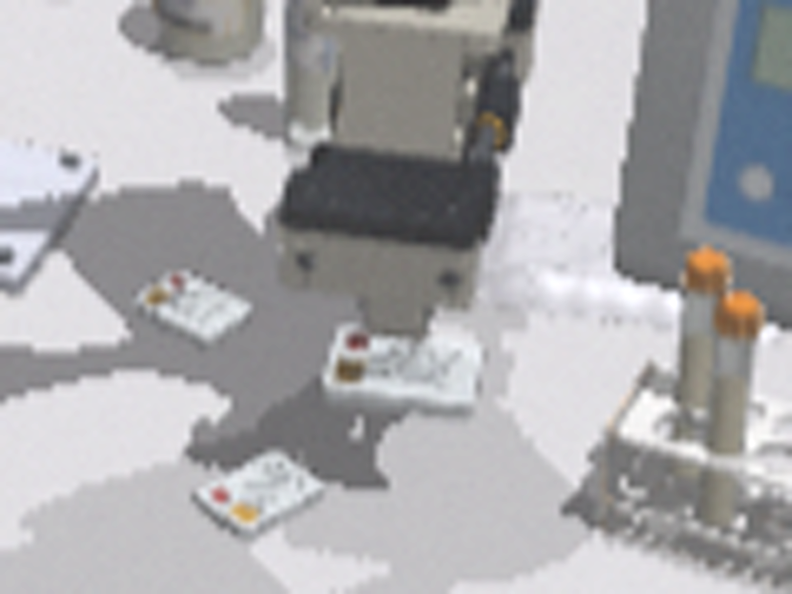

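```bash
python3 - <<'E'
from cell import robot, imaging
from h import *
o=robot.observe();print(o["tool_pos"],o["opening"])
x0,x1,y0,y1,f=285,335,195,250,13
d=imaging.read_camera("scene"); p=d["pixels"][y0:y1,x0:x1,::-1]
print(np.abs(d["world_from_camera"]-C["scene"]["world_from_camera"]).max())
p=cv2.convertScaleAbs(cv2.resize(p,None,fx=f,fy=f,interpolation=cv2.INTER_NEAREST),alpha=1.4)
T=o["tool_pos"];J=np.array([np.cos(.294),np.sin(.294),0])
for s in(-1,1):
    for h in(0,.02,.04,.066):
        q=T+s*J*(.0156)+[0,0,h]; u=(proj("scene",q)+.5-[x0,y0])*f; cv2.circle(p,tuple(int(v) for v in u),3,(0,0,255) if s<0 else (0,255,0),-1); print(s,h,proj("scene",q))
cv2.imwrite("pics/g4.png",p)
E
```

```text
[ 0.53519039 -0.25174289  0.0033347 ] 0.02885210183364211
0.0
-1 0 [309.35166002 239.34195819]
-1 0.02 [309.63477395 233.34912266]
-1 0.04 [309.92240622 227.26064474]
-1 0.066 [310.30326284 219.19883338]
1 0 [311.15715562 232.67919177]
1 0.02 [311.44879479 226.75086115]
1 0.04 [311.74499738 220.72976695]
1 0.066 [312.13706102 212.7600456 ]
```

View pics/g4.png

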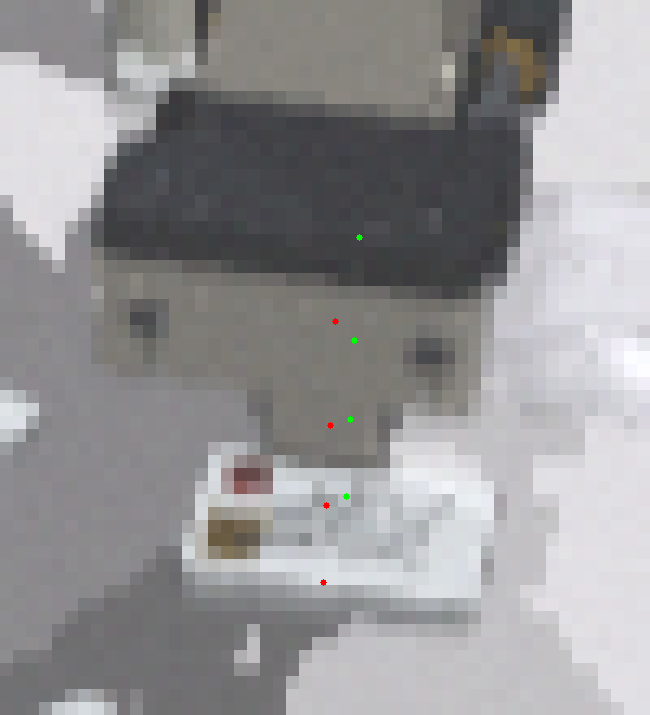

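The scene view shows a fingertip level with the cartridge's far edge. The cartridge hasn't moved, so the fingers aren't around it. I'll lift clear with the fingers shut and check where the tool really is in the images.

Call:
send_rows([
  [[0, 0, 0.02], [0, 0, 0], 180],
  [[0, 0, 0.03], [0, 0, 0], 255],
  [[0, 0, 0.03], [0, 0, 0], 255],
  [[0, 0, 0.02], [0, 0, 0], 255],
  [[0, 0, 0], [0, 0, 0], 255],
  [[0, 0, 0], [0, 0, 0], 255],
])

```text
time: 4.95
tool_pos: [0.535, -0.2516, 0.1031]
tool_rot: [3.141, 0.0, 1.865]
contact_force: [0.2, 0.0, -0.3]
opening: -0.0002
```

```bash
python3 - <<'E'
from cell import robot, imaging
from h import *
o=robot.observe();print(o["tool_pos"],o["opening"])
u=proj("scene",o["tool_pos"]);print(u)
p=imaging.read_camera("scene")["pixels"][60:260,230:430,::-1]
p=cv2.convertScaleAbs(cv2.resize(p,None,fx=3,fy=3,interpolation=cv2.INTER_CUBIC),alpha=1.4)
cv2.circle(p,tuple(int(v) for v in (u+.5-[230,60])*3),3,(0,0,255),-1)
cv2.imwrite(f"pics/g5.png",p)
p=imaging.read_camera("top")["pixels"][:,:,::-1]; u=proj("top",o["tool_pos"])
p=cv2.resize(p,(800,600));cv2.circle(p,tuple(int(v*1.5625) for v in u),3,(0,0,255),-1)
cv2.imwrite(f"pics/g5t.png",p)
E
```

```text
[ 0.53502946 -0.25164217  0.10306371] -0.000165692678231683
[311.68129223 205.31623302]
```

View pics/g5.png

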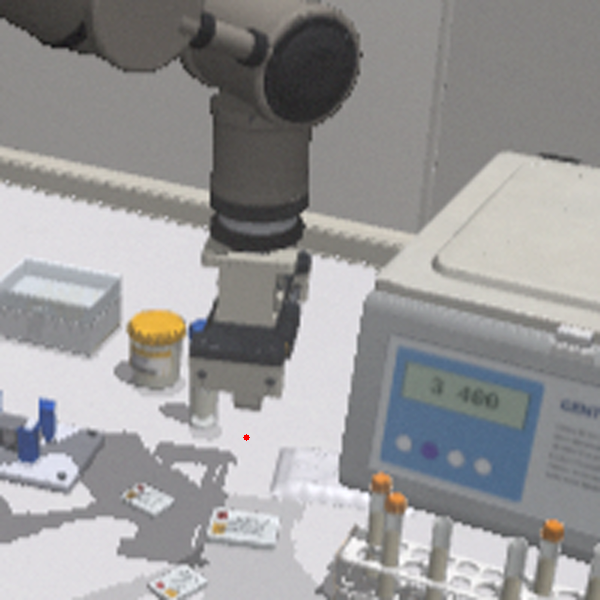

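View pics/g5t.png

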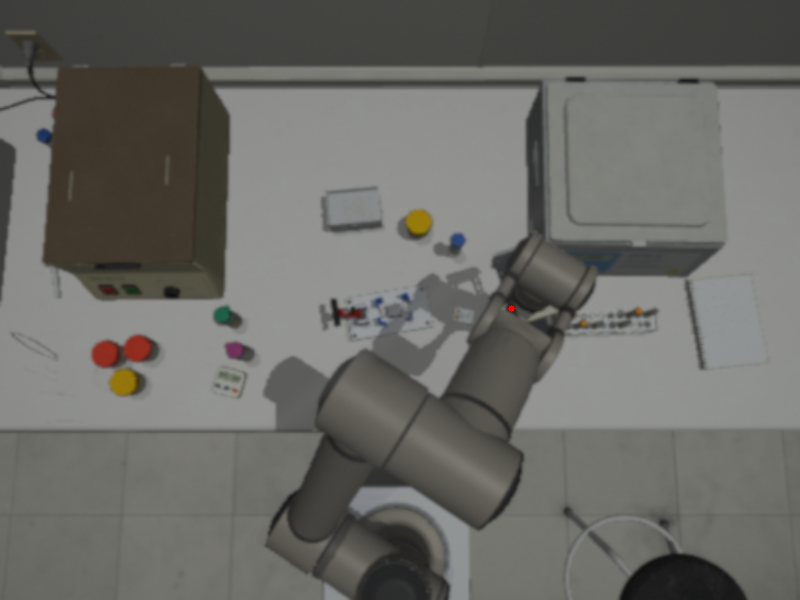

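```bash
python3 - <<'E'
from h import *
from scipy.optimize import brentq
J=np.array([np.cos(.294),np.sin(.294),0])
for T,off,v in(((.5352,-.2517,0),.0144,230.3),((.5352,-.2517,0),.0334,230.3),((.535,-.2516,0),0,195.2),((.535,-.2516,0),.019,195.2),((.5358,-.2468,0),.0333,224),((.5358,-.2468,0),.0523,224)):
    f=lambda z: proj("scene",np.array(T)-J*off+[0,0,z])[1]-v
    print(off,v,brentq(f,-.1,.3))
E
python3 - <<'E'
from h import *
from cell import imaging
p=imaging.read_camera("scene")["pixels"][165:215,285:345,::-1]
cv2.imwrite("pics/g6.png",cv2.convertScaleAbs(cv2.resize(p,None,fx=12,fy=12,interpolation=cv2.INTER_NEAREST),alpha=1.5))
E
```

```text
0.0144 230.3 0.03252310756568455
0.0334 230.3 0.04591572008505137
0 195.2 0.13427457198137974
0.019 195.2 0.1457472851046546
0.0333 224 0.0639511190235032
0.0523 224 0.07698628447072765
```

View pics/g6.png

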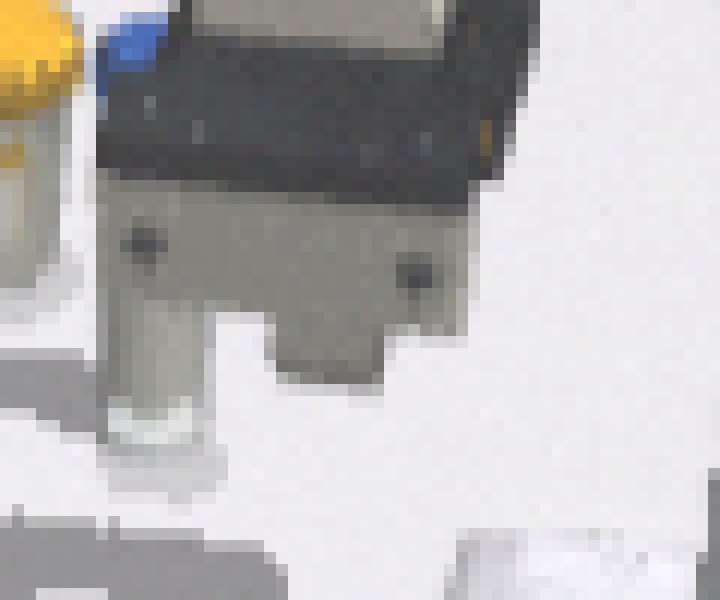

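```bash
python3 - <<'E'
from h import *
from cell import imaging, robot
T=robot.observe()["tool_pos"]; print(T, robot.observe()["qpos"])
for n,(x0,x1,y0,y1),f in(("top",(285,400,130,240),7),("scene",(270,370,50,220),3.5)):
    p=imaging.read_camera(n)["pixels"][y0:y1,x0:x1,::-1]
    p=cv2.convertScaleAbs(cv2.resize(p,None,fx=f,fy=f,interpolation=cv2.INTER_CUBIC),alpha=1.5)
    for h in np.arange(0,.4,.05):
        u=(proj(n,T+[0,0,h])+.5-[x0,y0])*f; cv2.circle(p,tuple(int(v) for v in u),3,(0,0,255),-1)
    cv2.imwrite(f"pics/g7{n}.png",p)
E
```

```text
[ 0.53436124 -0.2512377   0.10171461] [-5.69280437e-01  5.45886318e-01  1.46485058e+00  6.27179060e-05
  1.13355839e+00 -8.63292831e-01]
```

View pics/g7top.png

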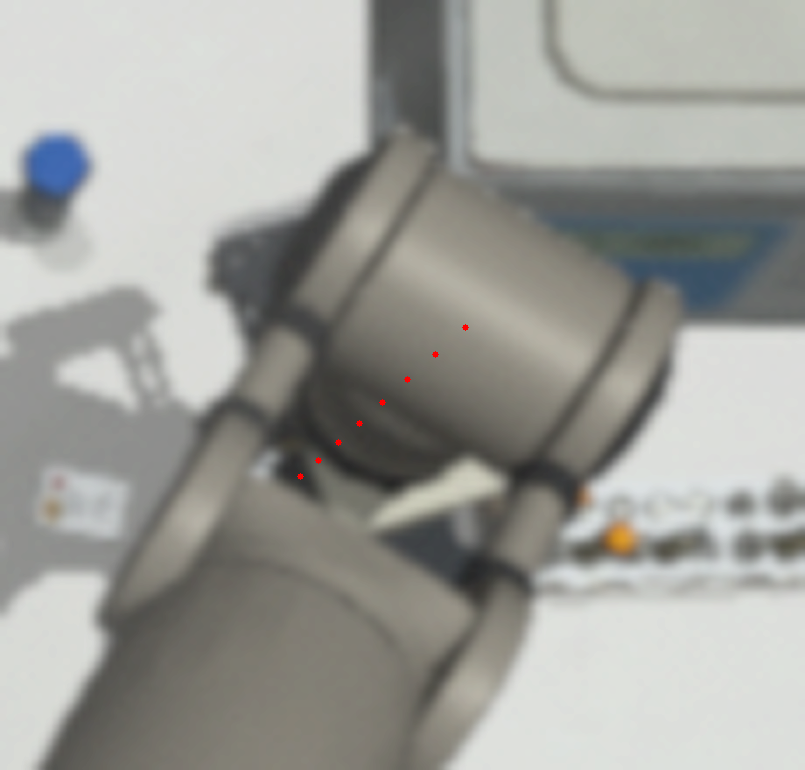

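View pics/g7scene.png

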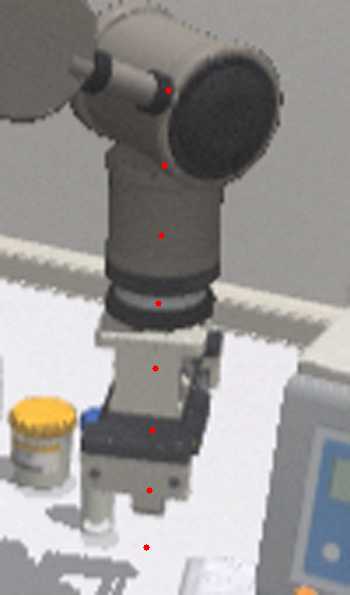

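In the images the tool axis agrees with the calibration laterally. The fingertips, though, look about 30 mm higher than the reported TCP. So I'll reopen the fingers over the cartridge and go down, watching force and images rather than trusting z.

Call:
send_rows([
  [[0, 0, 0], [0, 0, 0], 70],
  [[0, 0, -0.02], [0, 0, 0], 70],
  [[0, 0, -0.03], [0, 0, 0], 70],
  [[0, 0, -0.03], [0, 0, 0], 70],
  [[0, 0, -0.01], [0, 0, 0], 70],
  [[0, 0, -0.01], [0, 0, 0], 70],
  [[0, 0, -0.003], [0, 0, 0], 70],
  [[0, 0, 0], [0, 0, 0], 70],
])

```text
time: 6.0
tool_pos: [0.5356, -0.252, 0.0007]
tool_rot: [3.141, 0.001, 1.865]
contact_force: [0.9, 0.2, 1.2]
opening: 0.0598
```

```bash
cat > look.py <<'E'
import sys
from h import *
from cell import imaging, robot
def look(n,box,f,out,dots=(),al=1.5):
    x0,x1,y0,y1=box
    d=imaging.read_camera(n)["pixels"]; p=d[y0:y1,x0:x1,::-1]
    p=cv2.convertScaleAbs(cv2.resize(p,None,fx=f,fy=f,interpolation=cv2.INTER_CUBIC),alpha=al)
    for q in dots:
        u=(proj(n,q)+.5-[x0,y0])*f; cv2.circle(p,tuple(int(v) for v in u),3,(0,0,255),-1)
    cv2.imwrite(out,p); return d
E
python3 - <<'E'
from look import *
o=robot.observe();print(o["tool_pos"],o["contact_force"],o["opening"])
look("scene",(270,350,190,260),9,"pics/g8.png",[o["tool_pos"]])
E
```

```text
[ 0.53556033 -0.25197969  0.00072735] [0.94865829 0.24884444 1.22857393] 0.059811016906755735
```

View pics/g8.png

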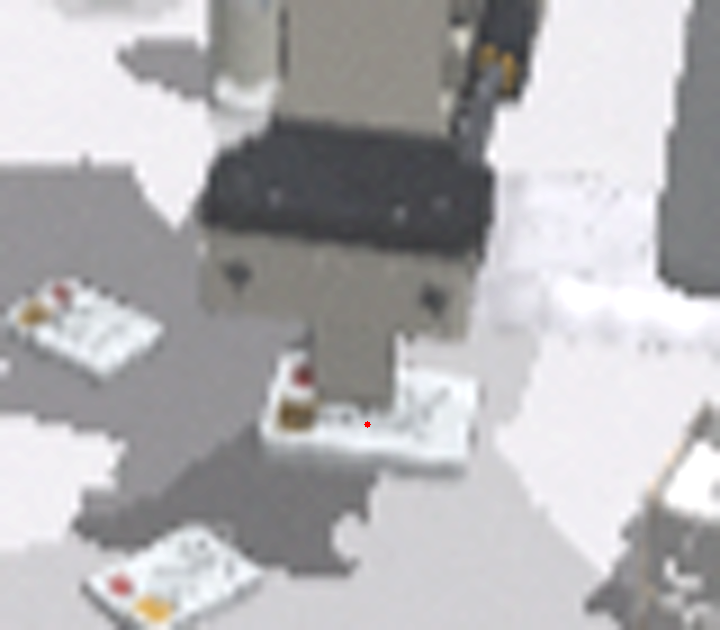

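The near finger now shows in front of the cartridge but floats above it, with its tip at about (355,405) in the crop. I'll keep going down.

Call:
send_rows([
  [[0, 0, -0.005], [0, 0, 0], 70],
  [[0, 0, -0.005], [0, 0, 0], 70],
  [[0, 0, -0.005], [0, 0, 0], 70],
  [[0, 0, -0.003], [0, 0, 0], 70],
  [[0, 0, 0], [0, 0, 0], 70],
])

```text
time: 6.55
tool_pos: [0.5347, -0.2515, -0.0184]
tool_rot: [-3.141, -0.001, 1.865]
contact_force: [0.8, 0.6, 0.6]
opening: 0.0667
```

```bash
python3 - <<'E'
from look import *
o=robot.observe();print(o["tool_pos"],o["contact_force"],o["opening"])
look("scene",(270,350,190,260),9,"pics/g9.png",[o["tool_pos"]])
E
```

```text
[ 0.53474336 -0.25151937 -0.01841186] [0.81042483 0.56502377 0.63726877] 0.06667045005226675
```

View pics/g9.png

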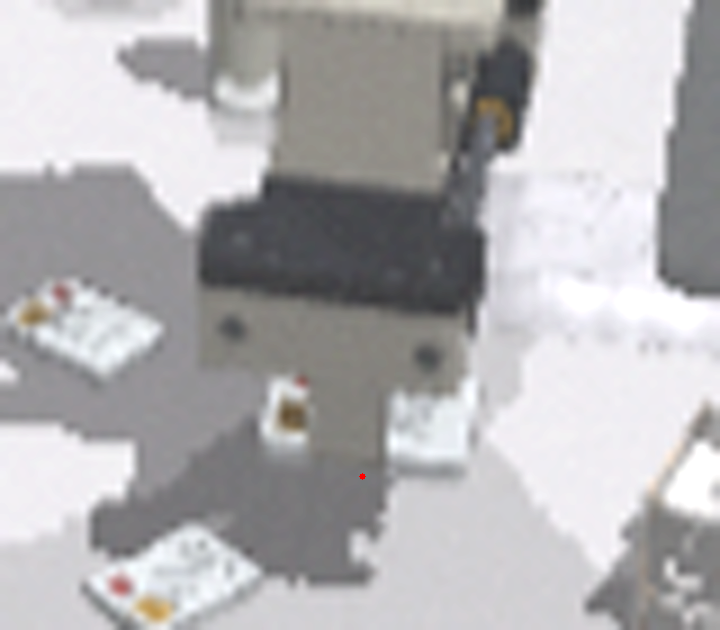

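Call:
send_rows([
  [[0, 0, -0.002], [0, 0, 0], 70],
  [[0, 0, -0.002], [0, 0, 0], 70],
  [[0, 0, -0.002], [0, 0, 0], 70],
  [[0, 0, -0.002], [0, 0, 0], 70],
])

```text
time: 7.0
tool_pos: [0.5351, -0.2517, -0.0259]
tool_rot: [3.142, 0.0, 1.865]
contact_force: [-0.3, -0.3, -0.5]
opening: 0.0667
```

Call:
send_rows([
  [[0, 0, 0], [0, 0, 0], 70],
])

```text
time: 7.1
tool_pos: [0.535, -0.2516, -0.0261]
tool_rot: [-3.141, -0.0, 1.865]
contact_force: [-0.5, -0.2, 0.5]
opening: 0.0667
```

```bash
python3 - <<'E'
from look import *
o=robot.observe();print(o["tool_pos"],o["contact_force"],o["opening"])
look("scene",(270,350,190,260),9,"pics/g10.png",[o["tool_pos"]])
T=o["tool_pos"]; J=np.array([np.cos(.294),np.sin(.294),0])
for off in(.033,.043,.052): print(off,proj("scene",[*(T-J*off)[:2],0]))
E
```

```text
[ 0.53495484 -0.25159688 -0.02611354] [-0.45959457 -0.18959711  0.5498875 ] 0.06669971950043407
0.033 [308.17944959 244.19843036]
0.043 [307.57232278 246.44228427]
0.052 [307.01923458 248.48641923]
```

View pics/g10.png

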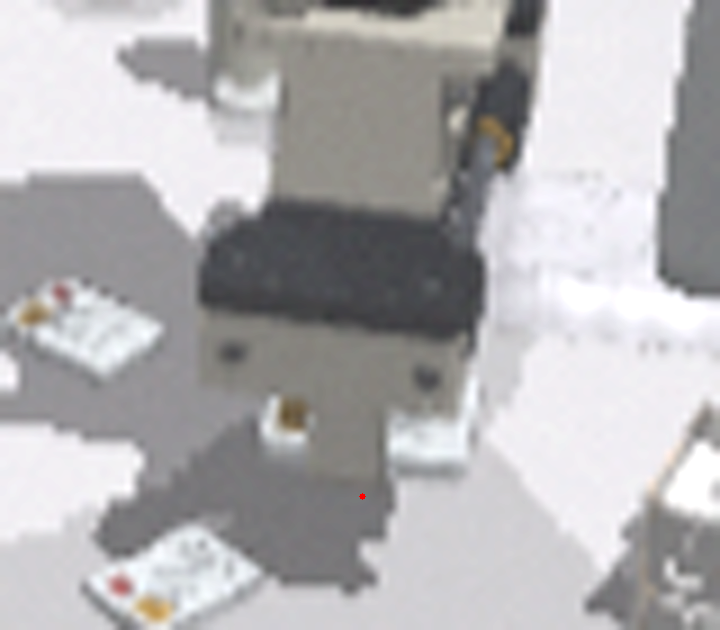

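Call:
send_rows([
  [[0, 0, -0.0015], [0, 0, 0], 70],
  [[0, 0, -0.0015], [0, 0, 0], 70],
])

```text
time: 7.35
tool_pos: [0.5352, -0.2518, -0.0288]
tool_rot: [3.141, 0.0, 1.865]
contact_force: [1.0, -0.0, 1.5]
opening: 0.0667
```

Call:
send_rows([
  [[0, 0, -0.0015], [0, 0, 0], 70],
  [[0, 0, -0.0015], [0, 0, 0], 70],
])

```text
time: 7.55
tool_pos: [0.5352, -0.2517, -0.0318]
tool_rot: [3.141, 0.0, 1.865]
contact_force: [-3.1, 1.1, 16.6]
opening: 0.0664
```

Call:
send_rows([
  [[0, 0, -0.001], [0, 0, 0], 70],
  [[0, 0, -0.001], [0, 0, 0], 70],
])

```text
time: 7.75
tool_pos: [0.5352, -0.2518, -0.0318]
tool_rot: [3.141, 0.001, 1.865]
contact_force: [-6.5, 4.1, 23.7]
opening: 0.067
```

Contact with the worktop came at a reported z of about −0.031, so the z reading is about 31 mm low. I'll work with tip height = z + 0.031. Raising slightly, then closing.

Call:
send_rows([
  [[0, 0, 0.0045], [0, 0, 0], 70],
  [[0, 0, 0], [0, 0, 0], 120],
  [[0, 0, 0], [0, 0, 0], 160],
  [[0, 0, 0], [0, 0, 0], 160],
  [[0, 0, 0], [0, 0, 0], 160],
  [[0, 0, 0], [0, 0, 0], 160],
], newtons=25)

```text
time: 8.35
tool_pos: [0.535, -0.2516, -0.0296]
tool_rot: [-3.141, -0.0, 1.865]
contact_force: [-0.1, 0.6, -0.8]
opening: 0.0438
```

```bash
python3 - <<'E'
from look import *
o=robot.observe();print(o["tool_pos"],o["contact_force"],o["opening"])
look("scene",(270,350,190,260),9,"pics/g11.png")
E
```

```text
[ 0.53497704 -0.25164569 -0.02958572] [-0.068514    0.60223269 -0.79989253] 0.04380933632752114
```

View pics/g11.png

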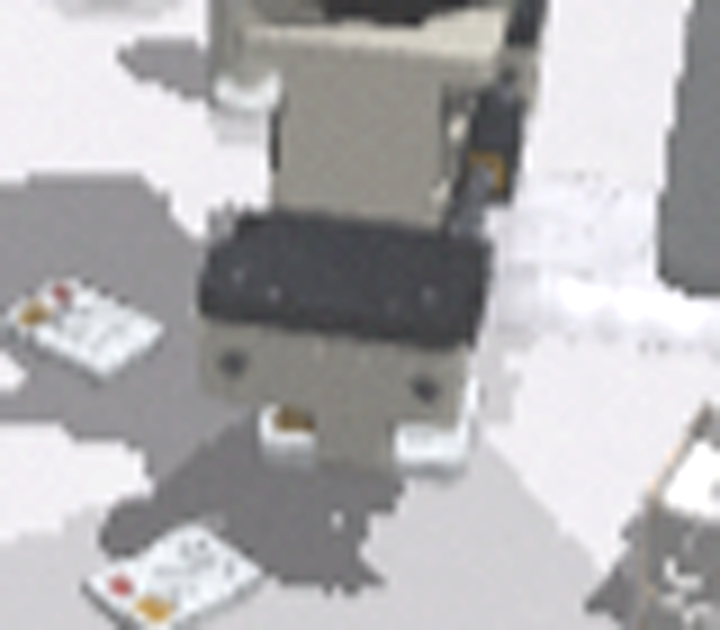

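The opening reads 43.8 mm, so the cartridge is gripped across its width. Next I lift and carry it over the pocket.

Call:
send_rows([
  [[0, 0, 0.015], [0, 0, 0], 160],
  [[0, 0, 0.03], [0, 0, 0], 160],
  [[0, 0, 0.035], [0, 0, 0], 160],
  [[0, 0, 0.025], [0, 0, 0], 160],
  [[0.0012, 0.02, 0], [0, 0, -0.015], 160],
  [[0.0012, 0.035, 0], [0, 0, -0.015], 160],
  [[0.0012, 0.04, 0], [0, 0, -0.015], 160],
  [[0.0012, 0.04, 0], [0, 0, -0.015], 160],
  [[0.0012, 0.04, 0], [0, 0, -0.015], 160],
  [[0.0012, 0.04, 0], [0, 0, -0.015], 160],
  [[0.0012, 0.0275, 0], [0, 0, -0.015], 160],
  [[0.0011, 0.015, 0], [0, 0, -0.015], 160],
  [[0, 0, 0], [0, 0, 0], 160],
  [[0, 0, 0], [0, 0, 0], 160],
  [[0, 0, -0.01], [0, 0, 0], 160],
  [[0, 0, -0.01], [0, 0, 0], 160],
  [[0, 0, -0.008], [0, 0, 0], 160],
  [[0, 0, 0], [0, 0, 0], 160],
])

```text
time: 10.2
tool_pos: [0.5434, 0.0053, 0.0459]
tool_rot: [-3.138, -0.001, 1.744]
contact_force: [-0.2, -1.3, -1.1]
opening: 0.0438
```

```bash
python3 - <<'E'
from look import *
o=robot.observe();print(o["tool_pos"],o["tool_rot"],o["contact_force"],o["opening"])
np.save("pics/s_hov.npy",look("scene",(195,275,145,225),9,"pics/p1.png"))
np.save("pics/t_hov.npy",look("top",(215,285,165,220),11,"pics/p1t.png"))
E
```

```text
[0.54342538 0.00534689 0.0459109 ] [-3.13842178e+00 -9.54446775e-04  1.74396745e+00] [-0.16772397 -1.33474826 -1.12221284] 0.04380007213881386
```

View pics/p1.png

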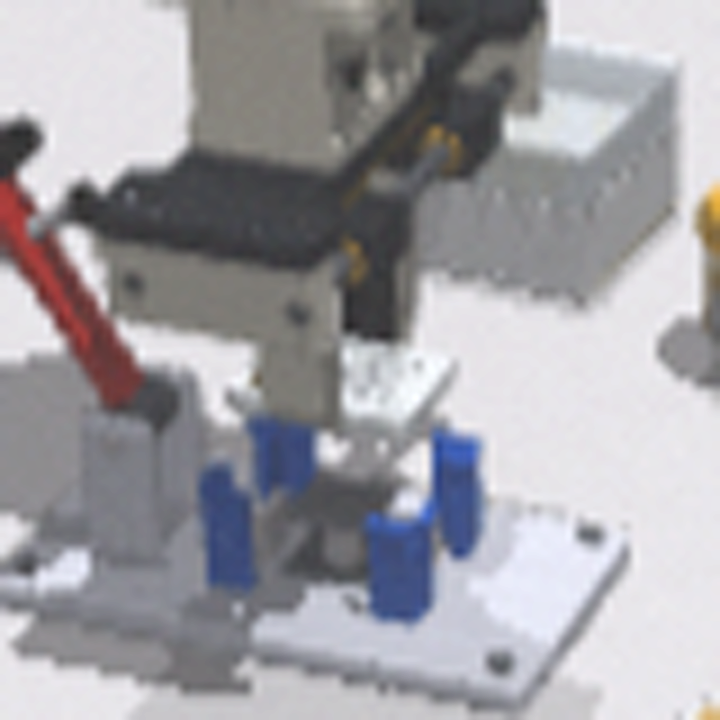

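View pics/p1t.png

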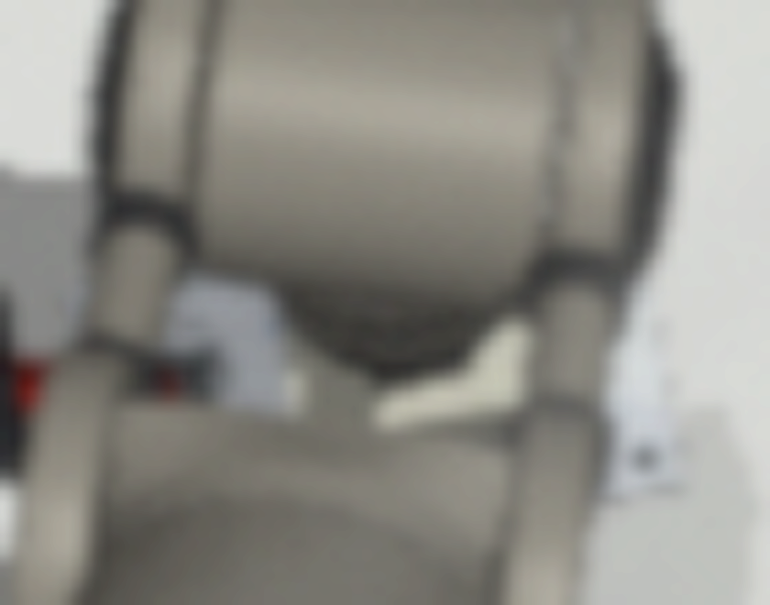

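```bash
python3 - <<'E'
from h import *
a=1.744-np.pi/2;X=np.array([np.cos(a),np.sin(a)]);Y=np.array([-X[1],X[0]]);c=np.array([.5434,.0053])
print(np.degrees(a))
x0,y0,f=195,145,9
p=np.load("pics/s_hov.npy")[145:225,195:275,::-1];p=cv2.convertScaleAbs(cv2.resize(p,None,fx=f,fy=f,interpolation=cv2.INTER_NEAREST),alpha=1.6)
for z,col in((.0755,(0,255,255)),(.084,(0,0,255))):
    q=[tuple(int(v) for v in (proj("scene",[*(c+sx*.022*X+sy*.031*Y),z])+.5-[x0,y0])*f) for sx,sy in((-1,-1),(1,-1),(1,1),(-1,1))]
    for i in range(4): cv2.line(p,q[i-1],q[i],col,1)
cv2.imwrite("pics/p2.png",p[200:480])
E
```

```text
9.92383947081557
```

View pics/p2.png

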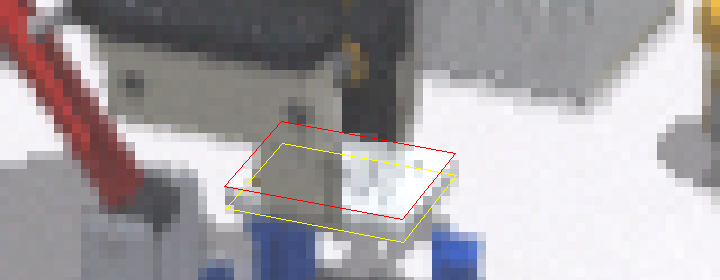

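The predicted outline of the gripped cartridge matches the picture to about half a pixel, so the pose and the z correction hold. Now I lower it into the guides.

Call:
send_rows([
  [[0, 0, -0.01], [0, 0, 0], 160],
  [[0, 0, -0.008], [0, 0, 0], 160],
  [[0, 0, -0.005], [0, 0, 0], 160],
  [[0, 0, 0], [0, 0, 0], 160],
  [[0, 0, 0], [0, 0, 0], 160],
])

```text
time: 10.8
tool_pos: [0.5446, 0.0058, 0.0246]
tool_rot: [-3.141, -0.0, 1.745]
contact_force: [-0.6, -0.1, -0.5]
opening: 0.0434
```

Call:
send_rows([
  [[0, 0, -0.002], [0, 0, 0], 160],
  [[0, 0, -0.002], [0, 0, 0], 160],
])

```text
time: 11.0
tool_pos: [0.5449, 0.0058, 0.0209]
tool_rot: [3.141, 0.0, 1.745]
contact_force: [0.4, -0.7, -0.1]
opening: 0.0436
```

Call:
send_rows([
  [[0, 0, -0.002], [0, 0, 0], 160],
  [[0, 0, -0.001], [0, 0, 0], 160],
])

```text
time: 11.2
tool_pos: [0.5446, 0.0058, 0.0176]
tool_rot: [-3.142, -0.0, 1.745]
contact_force: [0.2, -0.1, 0.4]
opening: 0.0434
```

Call:
send_rows([
  [[0, 0, -0.0015], [0, 0, 0], 160],
  [[0, 0, -0.0015], [0, 0, 0], 160],
])

```text
time: 11.4
tool_pos: [0.5445, 0.0058, 0.0147]
tool_rot: [-3.141, 0.0, 1.745]
contact_force: [-2.2, -0.7, 1.4]
opening: 0.0438
```

Call:
send_rows([
  [[0, 0, -0.001], [0, 0, 0], 160],
  [[0, 0, -0.001], [0, 0, 0], 160],
])

```text
time: 11.6
tool_pos: [0.5442, 0.0058, 0.0132]
tool_rot: [-3.141, -0.0, 1.745]
contact_force: [-3.8, 0.5, 8.7]
opening: 0.0437
```

Call:
send_rows([
  [[0, 0, -0.001], [0, 0, 0], 160],
  [[0, 0, -0.001], [0, 0, 0], 160],
])

```text
time: 11.8
tool_pos: [0.5437, 0.0061, 0.0106]
tool_rot: [-3.14, -0.001, 1.745]
contact_force: [-3.4, 2.2, 2.1]
opening: 0.0439
```

Call:
send_rows([
  [[0, 0, -0.001], [0, 0, 0], 160],
  [[0, 0, -0.001], [0, 0, 0], 160],
])

```text
time: 12.0
tool_pos: [0.5437, 0.0061, 0.0084]
tool_rot: [-3.14, -0.001, 1.745]
contact_force: [-4.7, 1.7, 2.4]
opening: 0.0436
```

A guide is pushing the cartridge toward −x with about 4 N. I'll ease off 1.5 mm in −x.

Call:
send_rows([
  [[-0.0015, 0, 0], [0, 0, 0], 160],
  [[0, 0, 0], [0, 0, 0], 160],
])

```text
time: 12.2
tool_pos: [0.5437, 0.006, 0.0087]
tool_rot: [3.14, -0.0, 1.745]
contact_force: [-0.0, 2.8, -1.2]
opening: 0.0436
```

Call:
send_rows([
  [[-0.0003, 0.001, -0.001], [0, 0, 0], 160],
  [[0, 0, -0.001], [0, 0, 0], 160],
])

```text
time: 12.4
tool_pos: [0.5433, 0.0065, 0.0067]
tool_rot: [3.141, 0.001, 1.745]
contact_force: [-0.6, -0.4, -0.8]
opening: 0.0437
```

Call:
send_rows([
  [[0, 0, -0.001], [0, 0, 0], 160],
  [[0, 0, -0.001], [0, 0, 0], 160],
])

```text
time: 12.6
tool_pos: [0.5433, 0.0065, 0.0052]
tool_rot: [3.141, 0.001, 1.745]
contact_force: [-1.9, -0.3, 5.1]
opening: 0.0437
```

Centred, and the lifter is now resisting at about 5 N. I'm pressing in small steps and watching the force.

Call:
send_rows([
  [[0, 0, -0.001], [0, 0, 0], 160],
  [[0, 0, -0.001], [0, 0, 0], 160],
], newtons=35)

```text
time: 12.8
tool_pos: [0.5433, 0.0065, 0.0033]
tool_rot: [3.14, 0.001, 1.745]
contact_force: [-0.9, -0.6, 5.3]
opening: 0.0433
```

Call:
send_rows([
  [[0, 0, -0.0005], [0, 0, 0], 160],
  [[0, 0, -0.0005], [0, 0, 0], 160],
])

```text
time: 13.0
tool_pos: [0.5434, 0.0065, 0.0023]
tool_rot: [3.14, 0.001, 1.745]
contact_force: [-0.7, -0.5, 5.5]
opening: 0.0432
```

Call:
send_rows([
  [[0, 0, -0.0005], [0, 0, 0], 160],
  [[0, 0, -0.0005], [0, 0, 0], 160],
])

```text
time: 13.2
tool_pos: [0.5434, 0.0065, 0.0013]
tool_rot: [3.14, 0.001, 1.745]
contact_force: [-1.2, -1.0, 6.1]
opening: 0.0432
```

Call:
send_rows([
  [[0, 0, -0.0005], [0, 0, 0], 160],
  [[0, 0, -0.0005], [0, 0, 0], 160],
])

```text
time: 13.4
tool_pos: [0.5433, 0.0065, 0.0003]
tool_rot: [3.14, 0.001, 1.745]
contact_force: [-0.5, -0.7, 5.0]
opening: 0.0434
```

Call:
send_rows([
  [[0, 0, -0.0005], [0, 0, 0], 160],
  [[0, 0, -0.0005], [0, 0, 0], 160],
])

```text
time: 13.6
tool_pos: [0.5433, 0.0065, -0.0007]
tool_rot: [3.14, 0.001, 1.745]
contact_force: [-0.9, -0.9, 5.1]
opening: 0.0434
```

Call:
send_rows([
  [[0, 0, -0.0005], [0, 0, 0], 160],
  [[0, 0, -0.0005], [0, 0, 0], 160],
])

```text
time: 13.8
tool_pos: [0.5433, 0.0065, -0.0017]
tool_rot: [3.14, 0.001, 1.745]
contact_force: [-0.9, -0.3, 4.9]
opening: 0.0432
```

Call:
send_rows([
  [[0, 0, -0.0005], [0, 0, 0], 160],
  [[0, 0, -0.0005], [0, 0, 0], 160],
])

```text
time: 14.0
tool_pos: [0.5434, 0.0064, -0.0021]
tool_rot: [3.14, 0.001, 1.745]
contact_force: [-4.6, -0.2, 15.9]
opening: 0.0431
```

Call:
send_rows([
  [[0, 0, 0], [0, 0, 0], 160],
  [[0, 0, 0], [0, 0, 0], 160],
])

```text
time: 14.2
tool_pos: [0.5434, 0.0064, -0.002]
tool_rot: [3.14, 0.001, 1.745]
contact_force: [-2.7, -1.2, 11.9]
opening: 0.0436
```

```bash
python3 - <<'E'
from look import *
o=robot.observe();print(o["tool_pos"],o["contact_force"],o["torque"],o["opening"])
look("scene",(200,270,170,225),11,"pics/q1.png")
E
```

```text
[ 0.54338136  0.00643438 -0.00202326] [-2.73554929 -1.15408523 11.88026625] [-0.05960045  0.66541152  0.03729551] 0.043559912279940584
```

View pics/q1.png

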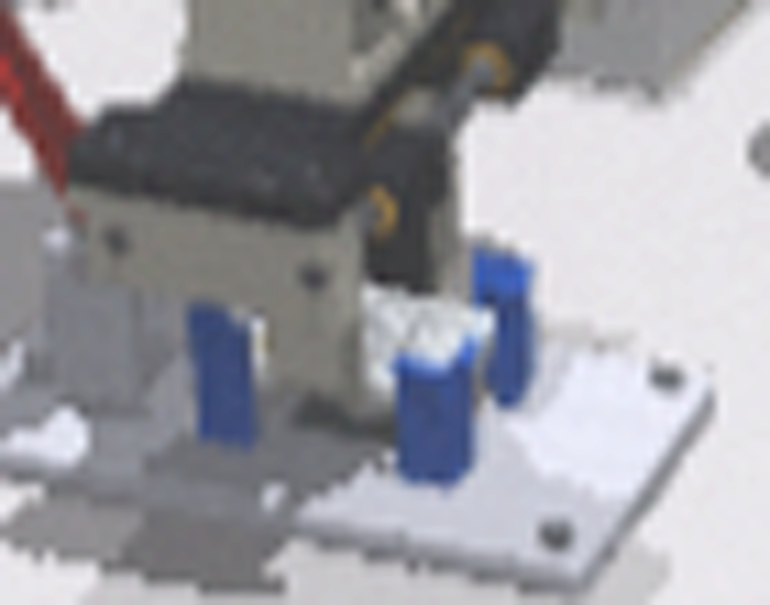

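The force rose to 12–16 N. However, the wide finger bracket is very close to the tops of the guides, so I'll check whether it is resting on a guide rather than the cartridge on the ledges.

```bash
python3 - <<'E'
from look import *
o=robot.observe();T=o["tool_pos"].copy();T[2]=0
a=o["tool_rot"][2]-np.pi/2;X=np.array([np.cos(a),np.sin(a),0]);Y=np.array([-X[1],X[0],0]);Z=np.array([0,0,1])
x0,x1,y0,y1,f=200,270,165,220,11
p=imaging.read_camera("scene")["pixels"][y0:y1,x0:x1,::-1];p=cv2.convertScaleAbs(cv2.resize(p,None,fx=f,fy=f,interpolation=cv2.INTER_NEAREST),alpha=1.5)
def L(A,B,c): 
    A,B=[tuple(int(v) for v in (proj("scene",q)+.5-[x0,y0])*f) for q in(A,B)];cv2.line(p,A,B,c,1)
# finger near outer face bottom edge candidates: off 41mm, pad 19 wide, z=.029
for off,c in((.022,(0,255,0)),(.041,(0,0,255))):
    L(T-off*X-.0095*Y+.029*Z,T-off*X+.0095*Y+.029*Z,c)
    for zb in(.046,.050): L(T-off*X-.0375*Y+zb*Z,T-off*X+.0375*Y+zb*Z,c)
for sx in(-1,):
  for sy in(-1,1):
    k=T+sx*.0235*X+sy*.0325*Y
    L(k+.05*Z,k+.05*Z-sy*.011*Y,(0,255,255)); L(k+.05*Z,k+.012*Z,(0,255,255))
cv2.imwrite("pics/q2.png",p)
E
```

```text
(no output)
```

View pics/q2.png

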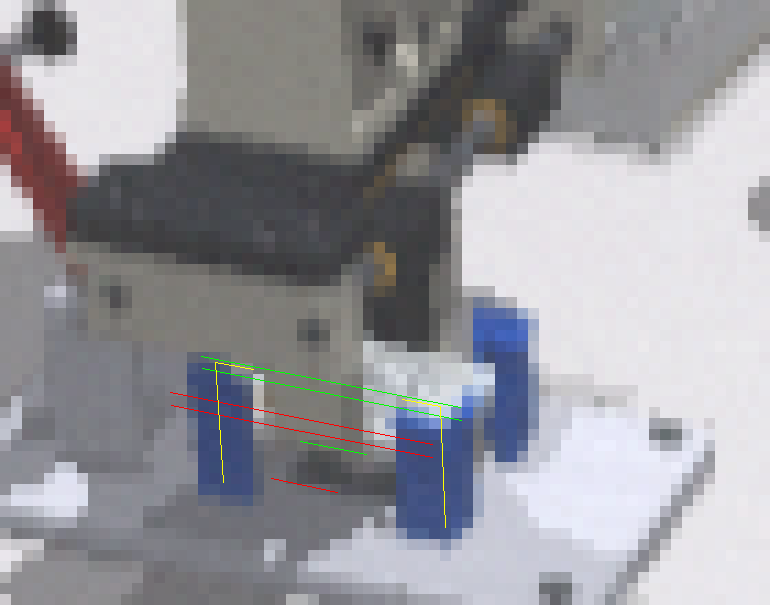

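The part with the bolts is the gripper body's end, at about 95 mm height, so it is well clear of the guides. The force rise at an underside height of about 27.5 mm is therefore plausibly the ledges. To confirm it is a hard stop, I'll press a hair more.

Call:
send_rows([
  [[0, 0, -0.0004], [0, 0, 0], 160],
  [[0, 0, 0], [0, 0, 0], 160],
])

```text
time: 14.5
tool_pos: [0.5434, 0.0064, -0.0021]
tool_rot: [3.14, 0.001, 1.745]
contact_force: [-3.3, -0.1, 13.9]
opening: 0.0431
```

Only 0.1 mm of motion for a 0.4 mm command, with the force rising: this is a hard stop. I'll release, then press the centre from above with shut fingers to make sure both ends are seated.

Call:
send_rows([
  [[0, 0, 0.0012], [0, 0, 0], 160],
  [[0, 0, 0], [0, 0, 0], 130],
  [[0, 0, 0], [0, 0, 0], 90],
  [[0, 0, 0], [0, 0, 0], 90],
  [[0, 0, 0], [0, 0, 0], 90],
  [[0, 0, 0.005], [0, 0, 0], 90],
  [[0, 0, 0.015], [0, 0, 0], 90],
  [[0, 0, 0.02], [0, 0, 0], 90],
  [[0, 0, 0.01], [0, 0, 0], 90],
  [[0, 0, 0], [0, 0, 0], 255],
])

```text
time: 15.5
tool_pos: [0.544, 0.0067, 0.0491]
tool_rot: [3.138, 0.001, 1.745]
contact_force: [0.1, 0.0, 0.1]
opening: 0.0554
```

```bash
python3 - <<'E'
from look import *
o=robot.observe();print(o["tool_pos"],o["contact_force"],o["torque"],o["opening"])
look("scene",(200,270,160,225),11,"pics/q3.png")
E
```

```text
[0.5439547  0.00666729 0.04905586] [0.09046471 0.02920726 0.07058577] [-0.09979717 -0.02496126 -0.00701629] 0.05544566222050143
```

View pics/q3.png

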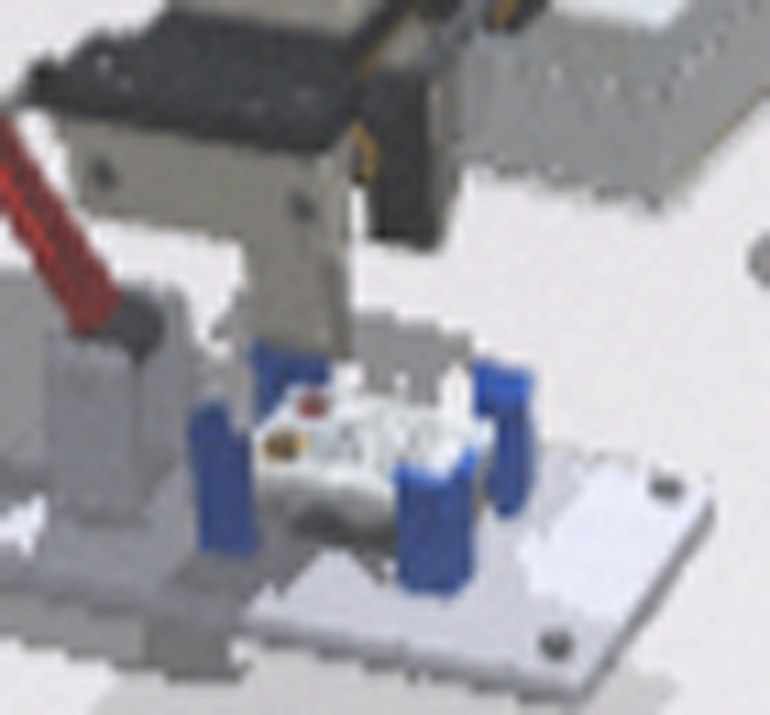

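The cartridge lies between the four guides and looks level. Now the centre press with shut fingers.

Call:
send_rows([
  [[-0.0005, 0, 0], [0, 0, 0], 255],
  [[0, 0, -0.01], [0, 0, 0], 255],
  [[0, 0, -0.01], [0, 0, 0], 255],
  [[0, 0, -0.01], [0, 0, 0], 255],
  [[0, 0, -0.006], [0, 0, 0], 255],
  [[0, 0, 0], [0, 0, 0], 255],
  [[0, 0, 0], [0, 0, 0], 255],
])

```text
time: 16.25
tool_pos: [0.5424, 0.0068, 0.0113]
tool_rot: [-3.141, -0.0, 1.745]
contact_force: [0.8, 0.2, 0.2]
opening: 0.0012
```

Call:
send_rows([
  [[0, 0, -0.002], [0, 0, 0], 255],
  [[0, 0, -0.0015], [0, 0, 0], 255],
])

```text
time: 16.45
tool_pos: [0.5427, 0.0067, 0.0083]
tool_rot: [3.141, 0.0, 1.745]
contact_force: [-0.1, 0.4, -0.8]
opening: 0.0004
```

Call:
send_rows([
  [[0, 0, -0.001], [0, 0, 0], 255],
  [[0, 0, -0.001], [0, 0, 0], 255],
])

```text
time: 16.65
tool_pos: [0.5424, 0.0068, 0.0061]
tool_rot: [3.141, 0.0, 1.745]
contact_force: [0.0, 0.3, -0.3]
opening: 0.0005
```

Call:
send_rows([
  [[0, 0, -0.0005], [0, 0, 0], 255],
  [[0, 0, -0.0005], [0, 0, 0], 255],
])

```text
time: 16.85
tool_pos: [0.5424, 0.0068, 0.005]
tool_rot: [3.141, 0.0, 1.745]
contact_force: [0.6, 0.2, 0.4]
opening: 0.0002
```

Call:
send_rows([
  [[0, 0, -0.0005], [0, 0, 0], 255],
  [[0, 0, -0.0005], [0, 0, 0], 255],
])

```text
time: 17.05
tool_pos: [0.5424, 0.0068, 0.0046]
tool_rot: [3.141, 0.0, 1.745]
contact_force: [-3.2, 0.2, 9.1]
opening: 0.0005
```

Call:
send_rows([
  [[0, 0, -0.0004], [0, 0, 0], 255],
  [[0, 0, 0], [0, 0, 0], 255],
])

```text
time: 17.25
tool_pos: [0.5424, 0.0068, 0.0046]
tool_rot: [3.141, 0.0, 1.745]
contact_force: [-2.5, 0.9, 9.2]
opening: 0.0006
```

Call:
send_rows([
  [[0, 0, -0.0004], [0, 0, 0], 255],
  [[0, 0, 0], [0, 0, 0], 255],
])

```text
time: 17.45
tool_pos: [0.5425, 0.0068, 0.0046]
tool_rot: [3.141, 0.0, 1.745]
contact_force: [-3.5, 0.7, 12.8]
opening: 0.0005
```

Call:
send_rows([
  [[0, 0, -0.0004], [0, 0, 0], 255],
  [[0, 0, 0], [0, 0, 0], 255],
])

```text
time: 17.65
tool_pos: [0.5425, 0.0068, 0.0046]
tool_rot: [3.141, 0.0, 1.745]
contact_force: [-5.0, -0.4, 15.7]
opening: 0.0005
```

Hard stop confirmed: z stayed at 0.0046 from 9 up to 15.7 N, above the lifter's 6 N, so it is home. I'll lift off, check the result and measure the clamp bar.

Call:
send_rows([
  [[0, 0, 0.002], [0, 0, 0], 255],
  [[0, 0, 0.02], [0, 0, 0], 255],
  [[0, 0, 0.04], [0, 0, 0], 255],
  [[0, 0, 0.045], [0, 0, 0], 255],
  [[0, 0, 0.04], [0, 0, 0], 255],
  [[0, 0, 0.02], [0, 0, 0], 255],
  [[-0.005, 0.03, 0], [0, 0, 0], 255],
  [[-0.008, 0.042, 0], [0, 0, 0], 255],
  [[-0.008, 0.042, 0], [0, 0, 0], 255],
  [[-0.004, 0.03, 0], [0, 0, 0], 255],
  [[0, 0, 0], [0, 0, 0], 255],
  [[0, 0, 0], [0, 0, 0], 255],
])

```text
time: 18.85
tool_pos: [0.5172, 0.151, 0.1697]
tool_rot: [-3.141, 0.0, 1.747]
contact_force: [0.5, -0.4, -0.3]
opening: 0.0003
```

```bash
python3 - <<'E'
from look import *
o=robot.observe();print(o["tool_pos"],o["tool_rot"],o["contact_force"],o["opening"])
np.save("pics/s2.npy",look("scene",(175,265,150,225),8.5,"pics/r1.png"))
P=np.array([.5433,.0065]);a=np.radians(10);X=np.array([np.cos(a),np.sin(a),0]);Y=np.array([-X[1],X[0],0])
# bar centre from first scene image: dark pixels
p=np.load("pics/sceneavg.npy");m=(p[155:175,184:201].max(2)<60);ys,xs=np.nonzero(m);print(len(xs),xs.mean()+184,ys.mean()+155)
u,v=xs.mean()+184,ys.mean()+155
A=ray("scene",u,v,0);B=ray("scene",u,v,.2);H=np.array([*P,0])
t=-(A-H)@X/((B-A)@X);W=A+t*(B-A);y=(W-H)@Y;print("bar y,z",y,W[2],"theta",np.arctan2(W[2]-.054,.072-y),np.hypot(W[2]-.054,.072-y))
E
```

```text
[0.51720822 0.15103783 0.16968301] [-3.14149573e+00  4.71374584e-04  1.74654517e+00] [ 0.52270107 -0.41698368 -0.34175417] 0.0003163564778463035
57 192.78947368421052 163.91228070175438
bar y,z 0.12337021400919022 0.13319724883578657 theta 2.14621231719781 0.09439863934669558
```

View pics/r1.png

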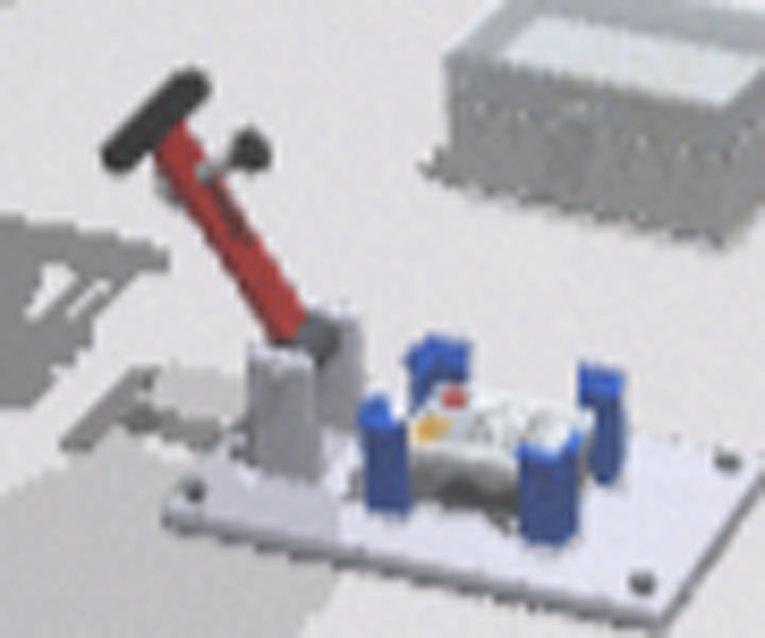

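The cartridge lies level between the guides at crop (500,440). The clamp bar is at crop (155,120): fixture y ≈ 0.123, z ≈ 0.133, θ ≈ 2.14. I'll lower behind the bar.

Call:
send_rows([
  [[-0.0014, 0.008, 0], [0, 0, 0], 255],
  [[0, 0, -0.03], [0, 0, 0], 255],
  [[0, 0, -0.03], [0, 0, 0], 255],
  [[0, 0, -0.02], [0, 0, 0], 255],
  [[0, 0, -0.006], [0, 0, 0], 255],
  [[0, 0, 0], [0, 0, 0], 255],
  [[0, 0, 0], [0, 0, 0], 255],
])

```text
time: 19.6
tool_pos: [0.5168, 0.1586, 0.0849]
tool_rot: [3.14, 0.0, 1.744]
contact_force: [0.5, 0.3, 0.0]
opening: 0.0005
```

```bash
python3 - <<'E'
from look import *
o=robot.observe();print(o["tool_pos"],o["tool_rot"],o["contact_force"])
look("scene",(155,245,130,205),8.5,"pics/r2.png")
E
```

```text
[0.51681844 0.1586372  0.08487269] [3.13975576e+00 1.87294836e-05 1.74415674e+00] [0.52935415 0.32055816 0.00984201]
```

View pics/r2.png

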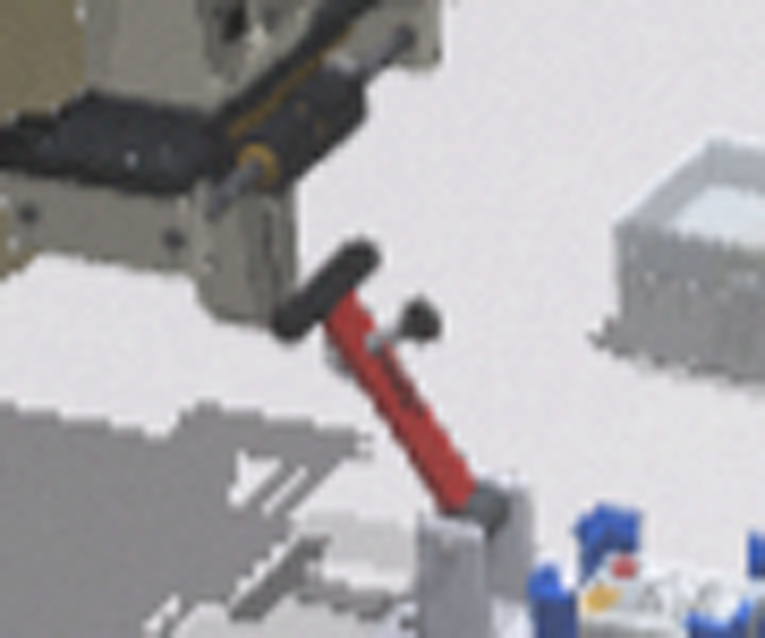

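Call:
send_rows([
  [[0.0014, -0.0079, 0.0], [0, 0, 0], 255],
  [[0.0014, -0.0079, 0.0], [0, 0, 0], 255],
  [[0.0014, -0.0079, 0.0016], [0, 0, 0], 255],
  [[0.0014, -0.0079, 0.0016], [0, 0, 0], 255],
  [[0.0014, -0.0079, 0.0016], [0, 0, 0], 255],
  [[0.0014, -0.0079, 0.0016], [0, 0, 0], 255],
  [[0.0014, -0.0079, 0.0016], [0, 0, 0], 255],
])

```text
time: 20.35
tool_pos: [0.5261, 0.1028, 0.0922]
tool_rot: [3.141, 0.0, 1.745]
contact_force: [-0.4, 2.7, 1.6]
opening: 0.0005
```

Call:
send_rows([
  [[0.0014, -0.0079, 0.0016], [0, 0, 0], 255],
  [[0.0014, -0.0079, 0.0016], [0, 0, 0], 255],
  [[0.0014, -0.0079, 0.0016], [0, 0, 0], 255],
  [[0.0014, -0.0079, 0.0016], [0, 0, 0], 255],
])

```text
time: 20.75
tool_pos: [0.5309, 0.0713, 0.0979]
tool_rot: [-3.14, -0.0, 1.745]
contact_force: [-0.0, 3.6, -1.2]
opening: 0.0006
```

```bash
python3 - <<'E'
from look import *
o=robot.observe();print(o["tool_pos"],o["tool_rot"],o["contact_force"])
look("scene",(175,265,130,215),8,"pics/r3.png")
E
```

```text
[0.5308723  0.07130139 0.09790951] [-3.14020847e+00 -4.96926179e-04  1.74466658e+00] [-0.03229091  3.59593492 -1.24301836]
```

View pics/r3.png

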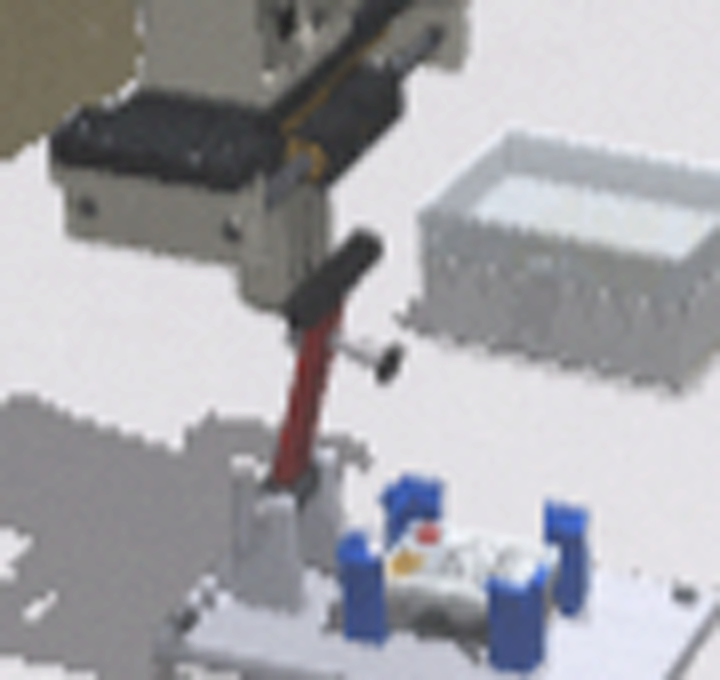

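The clamp is swinging over, now at θ ≈ 1.3. I'll push a little further, then go over the top of the bar.

Call:
send_rows([
  [[0.0014, -0.0079, 0], [0, 0, 0], 255],
  [[0.0014, -0.0079, 0], [0, 0, 0], 255],
  [[0.0014, -0.0079, 0], [0, 0, 0], 255],
  [[0.0014, -0.0079, 0], [0, 0, 0], 255],
  [[0, 0, 0], [0, 0, 0], 255],
])

```text
time: 21.3
tool_pos: [0.5371, 0.039, 0.0981]
tool_rot: [-3.141, 0.001, 1.744]
contact_force: [1.1, 0.5, -0.7]
opening: 0.0007
```

```bash
python3 - <<'E'
from look import *
o=robot.observe();print(o["tool_pos"],o["tool_rot"],o["contact_force"])
look("scene",(185,265,130,215),8,"pics/r4.png")
E
```

```text
[0.53707738 0.0390183  0.09807294] [-3.14139938e+00  6.06201477e-04  1.74388276e+00] [ 1.10827335  0.54123432 -0.7148924 ]
```

View pics/r4.png

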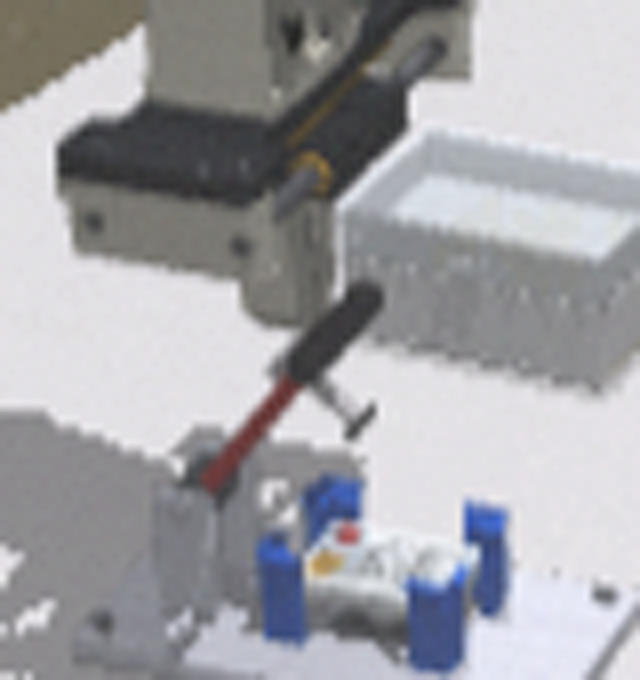

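```bash
python3 - <<'E'
from h import *
P=np.array([.5433,.0065]);a=np.radians(10);X=np.array([np.cos(a),np.sin(a),0]);Y=np.array([-X[1],X[0],0]);H=np.array([*P,0])
u,v=333/8+185-.5,330/8+130-.5
A=ray("scene",u,v,0);B=ray("scene",u,v,.2)
t=-(A-H)@X/((B-A)@X);W=A+t*(B-A);y=(W-H)@Y;print(y,W[2],np.arctan2(W[2]-.054,.072-y),np.hypot(W[2]-.054,.072-y))
T=np.array([.5371,.039,0]);print("tool",(T-H)@Y,(T-H)@X)
for th in(.8,.6,.4,.2,0):
    y=.072-.096*np.cos(th);print(th,y,.054+.096*np.sin(th),"rep z on top",.054+.096*np.sin(th)+.007-.031, np.round(H+y*Y,4))
E
```

```text
0.016101214580118355 0.129872953422473 0.9358345257371207 0.09424106998791307
tool 0.033082870674431726 -0.00046224229450043757
0.8 0.005116155902672115 0.12286618472635419 rep z on top 0.0988661847263542 [0.5424 0.0115 0.    ]
0.6 -0.007232219031329132 0.1082056774459234 rep z on top 0.0842056774459234 [ 0.5446 -0.0006  0.    ]
0.4 -0.016421855424276974 0.09138416086163045 rep z on top 0.06738416086163046 [ 0.5462 -0.0097  0.    ]
0.2 -0.022086391472759204 0.07307225575632588 rep z on top 0.049072255756325886 [ 0.5471 -0.0153  0.    ]
0 -0.024000000000000007 0.054 rep z on top 0.03 [ 0.5475 -0.0171  0.    ]
```

θ ≈ 0.94. Now up, over the bar, and down along its arc.

Call:
send_rows([
  [[0, 0.001, 0.01], [0, 0, 0], 255],
  [[0, 0, 0.012], [0, 0, 0], 255],
  [[0, 0, 0], [0, 0, 0], 255],
  [[0.0017, -0.01, 0], [0, 0, 0], 255],
  [[0.0017, -0.0095, 0], [0, 0, 0], 255],
  [[0, 0, 0], [0, 0, 0], 255],
  [[0.0004, -0.0022, -0.005], [0, 0, 0], 255],
  [[0.0004, -0.0022, -0.005], [0, 0, 0], 255],
  [[0.0004, -0.0022, -0.005], [0, 0, 0], 255],
  [[0.0004, -0.0022, -0.005], [0, 0, 0], 255],
])

```text
time: 22.35
tool_pos: [0.5425, 0.0106, 0.1013]
tool_rot: [3.141, 0.005, 1.746]
contact_force: [-6.6, -14.1, 19.5]
opening: 0.0004
```

```bash
python3 - <<'E'
from look import *
o=robot.observe();print(o["tool_pos"],o["tool_rot"],o["contact_force"])
look("scene",(185,265,130,215),8,"pics/r5.png")
E
```

```text
[0.54250995 0.0106147  0.10129564] [3.14077113 0.00451416 1.7458876 ] [ -6.59256874 -14.09345432  19.487175  ]
```

View pics/r5.png

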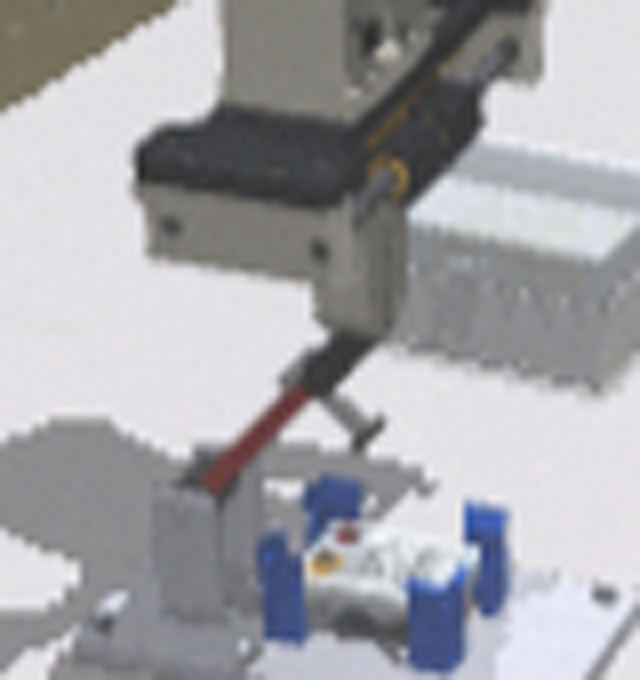

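The bar is pushing back toward −y, which means I'm on the wrong side of its crown. I'll back up and shift toward the hinge side.

Call:
send_rows([
  [[0, 0, 0.008], [0, 0, 0], 255],
  [[-0.0016, 0.009, 0.002], [0, 0, 0], 255],
  [[0, 0, 0], [0, 0, 0], 255],
  [[0, 0, -0.005], [0, 0, 0], 255],
  [[0.0002, -0.001, -0.004], [0, 0, 0], 255],
])

```text
time: 22.9
tool_pos: [0.5403, 0.0213, 0.1006]
tool_rot: [-3.141, 0.0, 1.746]
contact_force: [-1.0, -4.9, 8.1]
opening: 0.0005
```

Call:
send_rows([
  [[0.0003, -0.002, -0.002], [0, 0, 0], 255],
  [[0.0003, -0.002, -0.002], [0, 0, 0], 255],
])

```text
time: 23.1
tool_pos: [0.5411, 0.0168, 0.097]
tool_rot: [-3.141, -0.0, 1.745]
contact_force: [-0.5, 0.8, 2.5]
opening: 0.0008
```

Call:
send_rows([
  [[0.0005, -0.003, -0.0033], [0, 0, 0], 255],
  [[0.0005, -0.003, -0.0033], [0, 0, 0], 255],
  [[0.0005, -0.003, -0.0033], [0, 0, 0], 255],
  [[0.0005, -0.003, -0.0033], [0, 0, 0], 255],
])

```text
time: 23.5
tool_pos: [0.5432, 0.0046, 0.0837]
tool_rot: [3.141, -0.0, 1.745]
contact_force: [-0.3, -0.5, 1.6]
opening: 0.0007
```

Call:
send_rows([
  [[0.0004, -0.0022, -0.0042], [0, 0, 0], 255],
  [[0.0004, -0.0022, -0.0042], [0, 0, 0], 255],
  [[0.0004, -0.0022, -0.0042], [0, 0, 0], 255],
  [[0.0004, -0.0022, -0.0042], [0, 0, 0], 255],
])

```text
time: 23.9
tool_pos: [0.5451, -0.0041, 0.0669]
tool_rot: [3.141, 0.0, 1.745]
contact_force: [0.2, -1.9, 4.0]
opening: 0.0007
```

```bash
python3 - <<'E'
from look import *
o=robot.observe();print(o["tool_pos"],o["tool_rot"],o["contact_force"])
look("scene",(185,265,130,215),8,"pics/r6.png")
E
```

```text
[ 0.54505396 -0.00407502  0.0669163 ] [3.14094155e+00 1.63897199e-04 1.74471587e+00] [ 0.22215059 -1.91085577  4.02901384]
```

View pics/r6.png

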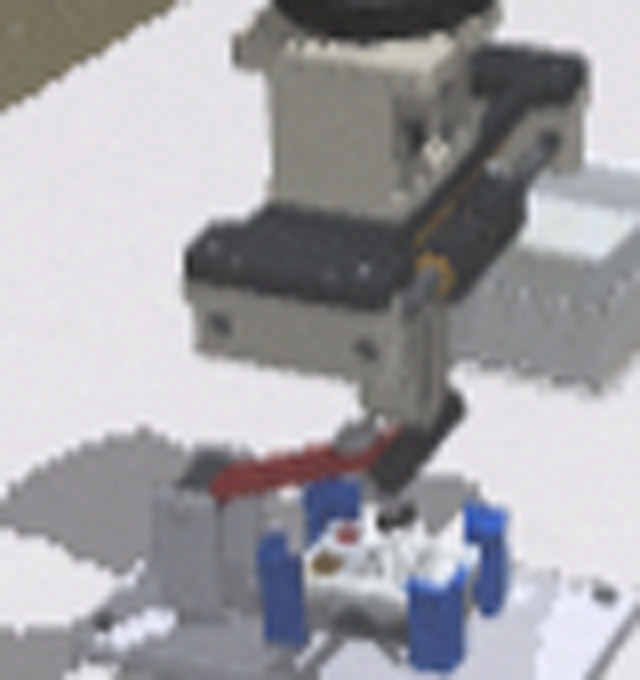

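Going well, θ ≈ 0.4. Continuing down.

Call:
send_rows([
  [[0.0002, -0.0014, -0.0036], [0, 0, 0], 255],
  [[0.0002, -0.0014, -0.0036], [0, 0, 0], 255],
  [[0.0002, -0.0014, -0.0036], [0, 0, 0], 255],
  [[0.0002, -0.0014, -0.0036], [0, 0, 0], 255],
  [[0.0002, -0.0014, -0.0036], [0, 0, 0], 255],
])

```text
time: 24.45
tool_pos: [0.5458, -0.0105, 0.0489]
tool_rot: [3.141, -0.001, 1.745]
contact_force: [1.3, 1.1, 1.6]
opening: 0.0001
```

Call:
send_rows([
  [[0.0001, -0.0007, -0.003], [0, 0, 0], 255],
  [[0.0001, -0.0007, -0.003], [0, 0, 0], 255],
  [[0.0001, -0.0007, -0.003], [0, 0, 0], 255],
  [[0, 0, -0.003], [0, 0, 0], 255],
])

```text
time: 24.85
tool_pos: [0.5462, -0.013, 0.0371]
tool_rot: [3.141, 0.0, 1.745]
contact_force: [0.8, -1.9, 2.6]
opening: 0.0008
```

Call:
send_rows([
  [[0, -0.0004, -0.0015], [0, 0, 0], 255],
  [[0, 0, -0.0015], [0, 0, 0], 255],
])

```text
time: 25.05
tool_pos: [0.5463, -0.0134, 0.0342]
tool_rot: [3.141, 0.0, 1.745]
contact_force: [2.1, -0.5, 3.6]
opening: 0.0005
```

Call:
send_rows([
  [[0, 0, -0.001], [0, 0, 0], 255],
  [[0, 0, -0.001], [0, 0, 0], 255],
])

```text
time: 25.25
tool_pos: [0.5463, -0.0136, 0.0324]
tool_rot: [3.141, 0.001, 1.745]
contact_force: [2.3, -1.6, 3.2]
opening: 0.0005
```

Call:
send_rows([
  [[0, 0, -0.0007], [0, 0, 0], 255],
  [[0, 0, -0.0007], [0, 0, 0], 255],
])

```text
time: 25.45
tool_pos: [0.5461, -0.0135, 0.0309]
tool_rot: [3.141, 0.0, 1.745]
contact_force: [1.3, -2.7, 2.8]
opening: 0.0006
```

Call:
send_rows([
  [[0, 0, -0.0007], [0, 0, 0], 255],
  [[0, 0, -0.0007], [0, 0, 0], 255],
])

```text
time: 25.65
tool_pos: [0.546, -0.0135, 0.0294]
tool_rot: [3.142, 0.0, 1.745]
contact_force: [1.2, -2.2, 3.2]
opening: 0.0004
```

Call:
send_rows([
  [[0, 0, -0.0005], [0, 0, 0], 255],
  [[0, 0, -0.0005], [0, 0, 0], 255],
])

```text
time: 25.85
tool_pos: [0.5461, -0.0135, 0.0288]
tool_rot: [3.141, 0.0, 1.745]
contact_force: [-1.2, -2.1, 9.1]
opening: 0.0005
```

Call:
send_rows([
  [[0, 0, -0.0005], [0, 0, 0], 255],
  [[0, 0, -0.0003], [0, 0, 0], 255],
  [[0, 0, 0], [0, 0, 0], 255],
  [[0, 0, 0], [0, 0, 0], 255],
])

```text
time: 26.25
tool_pos: [0.5462, -0.0135, 0.0287]
tool_rot: [3.141, 0.001, 1.745]
contact_force: [-0.9, -2.3, 12.2]
opening: 0.0002
```

The clamp is hard against its stop: z held at 0.0287 while the force rose from 9 to 12 N. I'll lift straight off, move clear and check.

Call:
send_rows([
  [[0, 0, 0.003], [0, 0, 0], 255],
  [[0, 0, 0.01], [0, 0, 0], 255],
  [[0, 0, 0.03], [0, 0, 0], 255],
  [[0, 0, 0.04], [0, 0, 0], 255],
  [[0, 0, 0.04], [0, 0, 0], 255],
  [[0, 0, 0.03], [0, 0, 0], 255],
  [[-0.02, -0.03, 0], [0, 0, 0], 255],
  [[-0.02, -0.04, 0], [0, 0, 0], 255],
  [[-0.02, -0.04, 0], [0, 0, 0], 255],
  [[-0.02, -0.04, 0], [0, 0, 0], 255],
  [[0, -0.03, 0], [0, 0, 0], 255],
  [[0, 0, 0], [0, 0, 0], 255],
  [[0, 0, 0], [0, 0, 0], 255],
  [[0, 0, 0], [0, 0, 0], 255],
])

```text
time: 27.65
tool_pos: [0.4659, -0.1921, 0.1805]
tool_rot: [-3.141, -0.001, 1.746]
contact_force: [0.0, -0.0, 0.7]
opening: 0.0005
```

```bash
python3 - <<'E'
from look import *
o=robot.observe();print(o["time"],o["tool_pos"],o["contact_force"])
look("scene",(185,265,160,225),9,"pics/z1.png")
d=look("top",(0,512,0,384),1.55,"pics/z2.png",al=1.3)
# closed bar expected
P=np.array([.5433,.0065]);a=np.radians(10);Y=np.array([-np.sin(a),np.cos(a)])
for th in(0,.06,.12):
  y=.072-.096*np.cos(th);print(th,(proj("scene",[*(P+y*Y),.054+.096*np.sin(th)])+.5-[185,160])*9)
# neighbours moved?
t0=np.load("pics/top0.npz")["pixels"].astype(int);df=np.abs(d.astype(int)-t0).max(2)
for nm,(u,v) in dict(green=(142,202),purple=(150,224),bluetube=(292,154)).items(): print(nm,df[v-12:v+12,u-12:u+12].max())
E
```

```text
27.65 [ 0.46590827 -0.19206829  0.18046477] [ 0.04829967 -0.01215155  0.69432561]
0 [499.04003808 326.03305017]
0.06 [497.91372055 310.82454789]
0.12 [495.80257275 295.42140652]
green 13
purple 13
bluetube 13
```

View pics/z1.png

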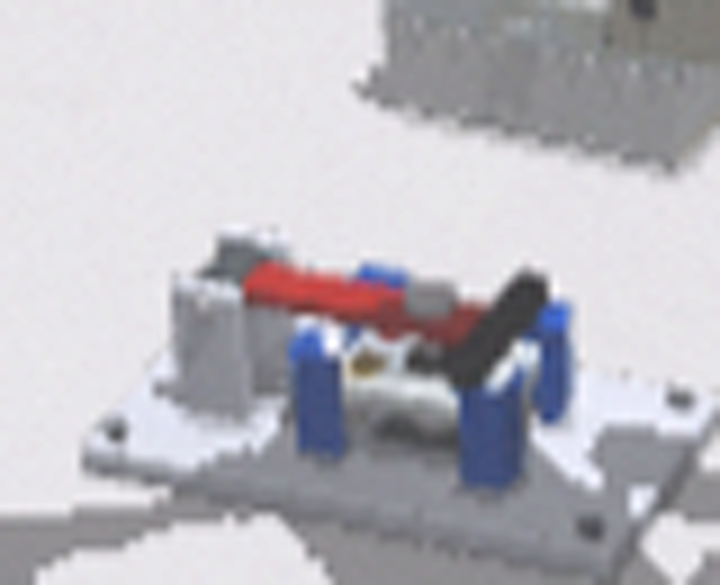

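View pics/z2.png

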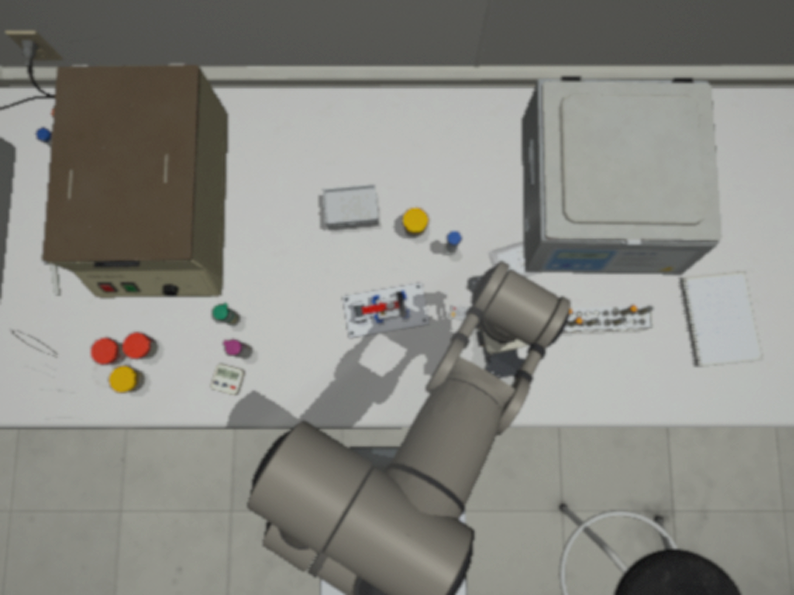

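The closed bar's centre is at crop (500,328), against a prediction of (499,326) for θ = 0. The cartridge sits under it, and the canisters and blue tube are unmoved. Handing in.

```bash
python3 -c "
from cell import robot
print(robot.hand_in())"
```

```text
the job is handed in; nothing more can be done
None
```

The cartridge is pressed home in the pocket, the red clamp is closed over it, and the job is handed in; it reported no verdict. The robot clock read 27.65 s just before hand-in, out of 69 s.

**What I did**
- **Grasp:** I took the largest of the three cartridges across its width. My first grasp closed above it, because the fingertips were really about 31 mm higher than the reported z. I found that offset by touching the worktop and corrected for it.
- **Pressing:** I eased about 1.5 mm off a guide and pressed the cartridge down until it met a hard stop, with its underside about 27.5 mm above the worktop. The force rose from about 5 N to 16 N there. A second press on the centre from above held the same height from 9 to 15.7 N.
- **Clamp:** I pushed it over from behind the bar, then down from above. One contact on the wrong side of the bar peaked near 25 N (about 19.5 N upward). I backed off and came in again from the hinge side.

**Last checks**
- **Clamp:** it reached its stop at 9 to 12 N. In the final picture the bar is about 2 enlarged pixels from where a fully closed clamp should put it.
- **Cartridge:** it was still between the guides and looked level. That it rests on both ledges I judged from the centre press and the pictures, not by measuring each ledge.
- **Other things:** the two canisters and the blue tube matched the first top picture. The tube rack showed no visible change, but it was partly hidden by the arm, so I did not measure it.
- **Camera disagreement:** the two cameras differed by about 2 to 3 mm along x, so I averaged them and used the contact forces to correct the rest.

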